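# Load only the solid rollers into the press feeder and shut its interlocked guard

### The arm

A 6-joint arm with a two-finger parallel gripper is mounted at the origin on a cart in front of the work surface, level with it; the furniture and walls round the work are solid. World frame = base frame: x ahead of the robot, y to its left, z up, the work surface at z = 0. Lengths are in m, angles in rad, forces in N, time in s.
With the tool pointing down it reaches from about 0.35 to 0.975 m from the base axis. Payload 4.9 kg.
Tool frame: the origin (TCP) lies at the very end of the fingers, on their centre line; the grasp point (between the pads) lies 19 mm behind it (manip.hold_point_z is the distance from the TCP to the grasp point, in m); z points along the fingers, x is the direction in which the jaws open and shut, and the axes are right-handed (so a half turn about z gives the same grasp; the last joint's range is limited). The gripper opens to 85 mm and grips with 20 to 120 N. Pads are 22 mm wide; open, the fingers measure 114 mm over their backs; the gripper's body (76 mm by 85 mm) begins 54 mm behind the grasp point. The pads swing forward as they close: fully open they stand 13 mm farther back than shut.
Start: joints at [1.006, 0.053, 1.613, -0, 1.476, -0.119], TCP at [0.269, 0.564, 0.194] pointing down, gripper open.
Joint ranges: [-3.01, 3.01], [-1.01, 2.22], [0.06, 2.58], [-1.02, 4.17], [0.09, 2.62], [-3.14, 3.14]. Speed limits (rad/s): [2.57, 2.57, 3.14, 3.14, 3.14, 3.14].

### API

Orientations are given as a unit quaternion [w, x, y, z].
In Python, from plant import manip gives the robot as it stands.
- The arm moves only by the shell command python3 -m handwheel 'ROWS' [OPENING]. ROWS is JSON, a list of rows, each an object of numbers: "dx", "dy", "dz": the shift along the tool's x, y, z in m; "ax", "ay", "az": the turn, a rotation vector about the tool's x, y, z in rad. In form: [{"dx": .., "dy": .., "dz": .., "ax": .., "ay": .., "az": ..}, ...]. A call has 1 to 5 rows; each row is the pose to reach, as a shift and turn from the pose commanded when the call began, along the tool's axes at that moment; what a row does not reach only later rows make up. A row lasts 1/8 s, in which the tool goes at most 62.5 mm and 10.7 degrees, less where a joint would pass 70% of its speed; a pose out of reach is approached as far as the arm can. A call with a gripper value outside its range is refused whole. OPENING is the closure in counts, from 0 (fully open) to 255 (shut), set as the call begins (- or left out, the last holds). The fingers move at their own pace and stop on an object; the grip force is fixed at half the most. Time passes only in rows, so rows that repeat a pose let the fingers close. It gives the time, the measured TCP pose, the force and the opening at its end, in the units of the state.
- manip.state(): the state, without advancing time (a new reading comes with each control period).
- manip.grab_frame(name): name is "side" or "top"; returns a dict with "image" (480x640x3 uint8, blue, green, red), "z_map" (480x640 float32, m along the optical axis (not along the pixel's ray), 0 where there is no reading), "K" (3x3 intrinsics, pixels), "xyz" and "rotation" of the camera in the world. Camera axes: x right, y up, looking along -z (the intrinsics and any distortion apply to the point x, -y, -z); pixel columns grow to the right and rows downward; lengths in m; the calibration is good to about 2 mm. A picture is of the moment at which its call begins.
- manip.job_done(): hands the job in, once; it reports no verdict.
The state is a dict: "time": time; "joint_pos": joint angles; "joint_vel": joint speeds; "joint_efforts": joint torques, N m; "tool_pos": TCP position; "tool_rot": TCP orientation; "contact_force": force on the tool from outside, world axes, zero at the start; "ft_torque": the same for the moment, N m; "gripper_width": opening from 0.0 (shut) to 1.0 (fully open).
Only numpy, scipy, OpenCV 4.12 (cv2) and the standard library are available. Lean on these libraries where they do the work, as an engineer would, in place of code of your own. Each camera call takes 0.05 s, during which the arm holds its last target.

### The job

The three rollers on the sloping rack look alike, but some are solid steel and some are hollow tubes that the press would crush: feel the weight of each, lay the solid ones across the rails of the press feeder's track and put the hollow ones in the green bin, setting them down without dropping them. When all are sorted, slide the feeder's guard shut over the track until its tongue is fully home in the interlock switch, and leave the other things on the bench alone.

Things in the scene. Friction and masses are not known exactly. Their poses are not given: they have to be found in the camera images.
- roller_1: one of three look-alike rollers: bright steel, black end caps, 32 mm diameter, 110 mm long; either hollow (about 0.2 kg) or solid (about 0.7 kg), which cannot be seen; places change from start to start. Origin at its middle, x axis along the roller. At the start it lies on the rack with its axis rising 35 degrees away from the robot.
- roller_2: one of three look-alike rollers: bright steel, black end caps, 32 mm diameter, 110 mm long; either hollow (about 0.2 kg) or solid (about 0.7 kg), which cannot be seen; places change from start to start. Origin at its middle, x axis along the roller. At the start it lies on the rack with its axis rising 35 degrees away from the robot.
- roller_3: one of three look-alike rollers: bright steel, black end caps, 32 mm diameter, 110 mm long; either hollow (about 0.2 kg) or solid (about 0.7 kg), which cannot be seen; places change from start to start. Origin at its middle, x axis along the roller. At the start it lies on the rack with its axis rising 35 degrees away from the robot.
- rack: fixed grey sheet stock rack, 184 wide, 110 deep, 90 mm high at the back. Face slopes up at 35 deg toward local +x, away from the robot. Three lanes along local y (-64, 0, +64 mm), each with a low lip and two black V saddles 40 mm either side of the roller's middle. Roller middles at local x = -26, z = 75 mm, 30 mm off the face; 32 mm free between rollers. Origin on the bench under its middle, z up.
- feeder: fixed press feeder: aluminium side plates, grey drive housing at its local +y end. Open track along local y from -82 (high end) to +82 mm (low end, rubber-faced stop); origin on the bench under the track's middle, z up. Inside, the side plates are 128 mm apart (local x -64 to +64), tops 76 mm high, 78 with slide strips. Rollers lie across the track, axis along local x.
- track (a point): middle of the runway, on the rail tops, 30 mm above the bench (45 mm at the high end, 16 mm at the low end): two white rails 14 mm wide at feeder x = -36 and +36, open between them down to 6 mm above the bench. A roller let go on them rolls down the 10 deg slope to the low stop; beside one lying there, fingers have room for the next at feeder y = -15 mm.
- guard (a joint): sliding guard over the track, a clear panel in an aluminium frame, in m: 0 = fully back over the housing, 0.185 = fully shut at its stop, with its flat steel tongue (outside the front side plate) 21 mm deep in the slot of the red-topped interlock switch. It moves along the feeder's local -y as the value grows, against about 2 N of friction, and stays where it is left. It starts between 0 and 0.02.
- guard_handle (a point): 10 mm under the top of the guard's black upright handle plate: 60 mm along the feeder's x, 12 mm thick along its y, standing 32 mm above the guard frame; its top is 118 mm above the bench.
- bin: fixed green open stacking bin, 136 mm (local x) by 176 mm (local y), 58 mm high, front wall (toward the robot, local -x) 34 mm, walls and floor 3 mm; empty. Origin on the bench under its middle, z up. A closed orange tool case, 103 mm high, stands behind it and beside the rack.
- sanding_block: cork sanding block, a bystander on the bench; leave it alone. Origin under its middle.
- grey_box: small grey screw box, a bystander on the bench; leave it alone. Origin under its middle.
- tape_measure: yellow tape measure, a bystander on the bench; leave it alone. Origin under its middle.

How it is judged:
By the outcome, as a careful person would: the job done as asked, in the order asked, and still so for the second after the job is handed in, with the robot touching nothing.
It also fails if it takes over 72 s, if anything falls off the work surface, if the arm or the gripper's body presses on something with over 40 N, if the wrist force passes 120 N, or if a joint passes its speed limit or range.

## Working session

There is one attempt and no reset: what is moved stays moved. The work goes in short steps, Python scripts to look and compute and a shell command to move; the robot and the scene stay as the last step left them, time stands still between calls to the robot, and variables do not carry over. Pictures are saved under pics/ and viewed, and the job is handed in when it is done.

```bash
ls; mkdir -p pics
python3 - <<'E'
from plant import manip
import cv2,json
print(manip.state(), manip.hold_point_z)
import pickle
for n in("top","side"):
    f=manip.grab_frame(n); cv2.imwrite(f"pics/{n}0.png",f["image"]); pickle.dump(f,open(f"{n}0.pkl","wb")); print(n,f["K"],f["xyz"],f["rotation"])
E
```

```text
pics
{'time': 0.0, 'joint_pos': array([ 1.00600824e+00,  5.33631532e-02,  1.61430815e+00, -8.72950126e-06,
        1.47600179e+00, -1.19031959e-01]), 'joint_vel': array([-0.00096529, -0.00159921,  0.00074648, -0.00037398,  0.00077017,
       -0.00050953]), 'joint_efforts': array([-1.15126924e-03, -3.93672574e+01, -3.70182931e+01, -1.75877130e-04,
        6.86793326e-03,  1.16133347e-05]), 'tool_pos': array([0.26910155, 0.56331676, 0.19265075]), 'tool_rot': array([ 4.50274563e-04,  8.45913099e-01,  5.33319741e-01, -9.37723728e-04]), 'contact_force': array([-0.03215265,  0.18843497,  0.26974493]), 'ft_torque': array([-0.05789012,  0.01561275, -0.02534571]), 'gripper_width': 0.9978510393614979} 0.0187
top [[504.4883495    0.         317.30485262]
 [  0.         504.4883495  245.75411903]
 [  0.           0.           1.        ]] [ 0.25833261 -0.08544564  1.32417648] [ 0.70958102  0.07239228 -0.06851608 -0.6975383 ]
side [[579.3759681    0.         313.7525363 ]
 [  0.         579.3759681  227.49908713]
 [  0.           0.           1.        ]] [ 0.01379631 -1.49596527  0.99556264] [ 0.85612185  0.48908015 -0.09053519 -0.14021186]
```

View pics/top0.png

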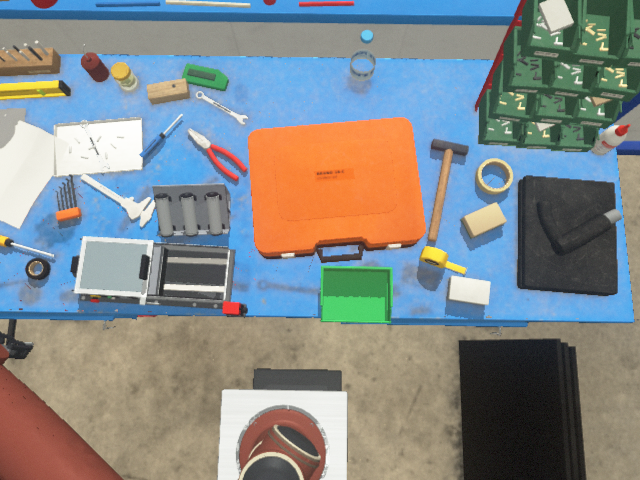

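View pics/side0.png

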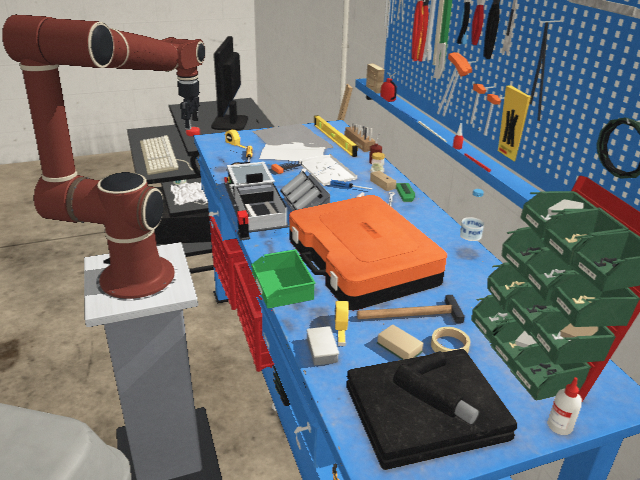

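The top view shows the rack with 3 rollers at about (165/187/213, 213), the feeder at about (155,270) with the guard handle at (145,267), the switch at (233,308), and the bin at (356,293). I'll zoom in and measure.

```bash
cat > h.py <<'E'
import numpy as np,cv2,pickle
from scipy.spatial.transform import Rotation as R
def rot(q): q=np.asarray(q); return R.from_quat([q[1],q[2],q[3],q[0]])
def P(f,u,v,z=None):
    K=f["K"]
    d=np.array([(u-K[0,2])/K[0,0],-(v-K[1,2])/K[1,1],-1.0]); 
    w=rot(f["rotation"]).apply(d); c=np.array(f["xyz"])
    if z is None: return c+w*f["z_map"][int(round(v)),int(round(u))]
    return c+w*(z-c[2])/w[2]
def pr(f,p):
    c=rot(f["rotation"]).inv().apply(np.array(p)-f["xyz"]); K=f["K"]
    return K[0,0]*c[0]/-c[2]+K[0,2], K[1,1]*-c[1]/-c[2]+K[1,2]
def cloud(f):
    K=f["K"]; v,u=np.mgrid[0:480,0:640]; z=f["z_map"]
    d=np.stack([(u-K[0,2])/K[0,0]*z,-(v-K[1,2])/K[1,1]*z,-z],-1)
    return (rot(f["rotation"]).apply(d.reshape(-1,3))+f["xyz"]).reshape(480,640,3)
E
python3 - <<'E'
from h import *
for n,(a,b,c,d) in {"top":(60,170,260,330),"side":(215,150,345,240)}.items():
    f=pickle.load(open(n+"0.pkl","rb"))
    im=f["image"][b:d,a:c]; s=min(800/(c-a),600/(d-b)); s=int(s)
    cv2.imwrite(f"pics/{n}z.png",cv2.resize(im,None,fx=s,fy=s,interpolation=cv2.INTER_CUBIC)); print(n,s)
f=pickle.load(open("top0.pkl","rb")); C=cloud(f)
np.set_printoptions(precision=4,suppress=True)
for u,v in [(165,213),(187,213),(213,213),(145,267),(145,262),(233,308),(356,293),(100,230),(270,270),(180,270),(110,265)]: print(u,v,C[v,u])
E
```

```text
top 3
side 6
165 213 [0.5876 0.3125 0.0844]
187 213 [0.5866 0.2545 0.0914]
213 213 [0.5884 0.1893 0.0889]
145 267 [0.4436 0.3416 0.1126]
145 262 [0.4553 0.3412 0.1166]
233 308 [0.35   0.1268 0.0867]
356 293 [ 0.4014 -0.1797 -0.0013]
100 230 [0.5594 0.5109 0.0013]
270 270 [0.4579 0.0482 0.0034]
180 270 [0.4538 0.2864 0.0042]
110 265 [0.452  0.4406 0.0813]
```

View pics/topz.png

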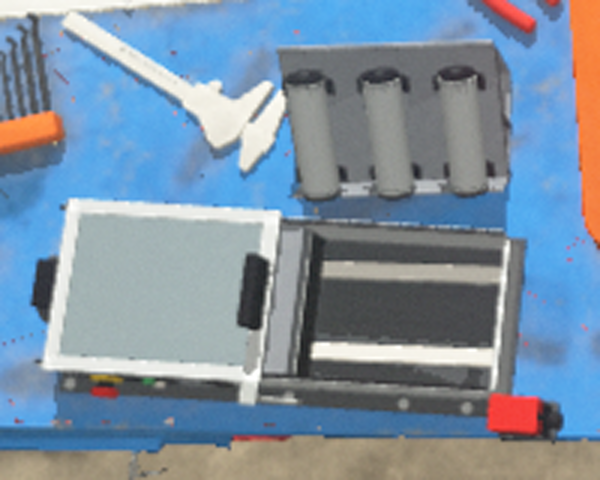

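View pics/sidez.png

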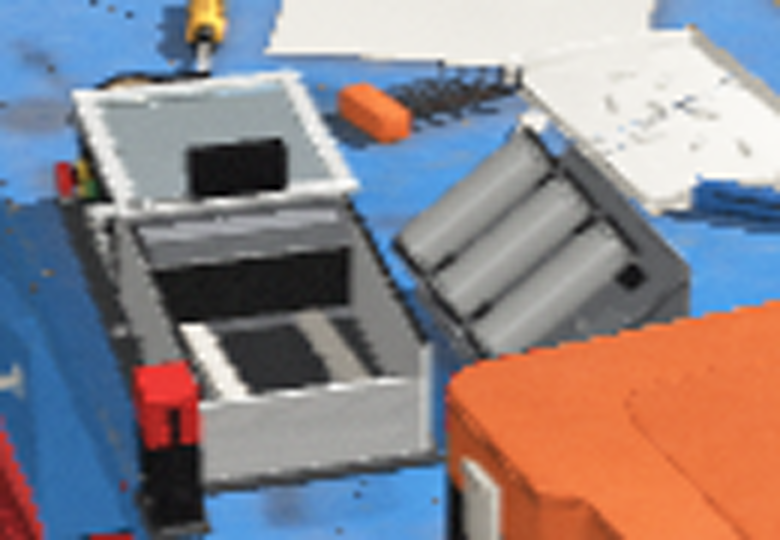

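Run:
```python
from h import *
np.set_printoptions(precision=4,suppress=True)
f=pickle.load(open("top0.pkl","rb")); C=cloud(f); im=f["image"]
# larger zooms
for i,(a,b,c,d) in enumerate([(128,235,258,325),(140,175,240,245),(310,255,400,330)]):
    s=6 if i==0 else 8 if i==1 else 7
    cv2.imwrite(f"pics/tz{i}.png",cv2.resize(im[b:d,a:c],None,fx=s,fy=s,interpolation=cv2.INTER_NEAREST))
# rails: whitish pixels with z 0.01..0.05 in track area
sub=np.zeros((480,640),bool); sub[245:305,155:232]=1
g=im.min(2)
for nm,rows in (("rear",(250,275)),("front",(275,300))):
    m=sub.copy(); m[:rows[0]]=0; m[rows[1]:]=0
    m&=(C[...,2]>0.012)&(C[...,2]<0.05)&(g>110)
    p=C[m]; print(nm,len(p),p.mean(0) if len(p) else 0)
    if len(p):
        c=np.polyfit(p[:,1],p[:,0],1); cz=np.polyfit(p[:,1],p[:,2],1); print(c,cz,p[:,1].min(),p[:,1].max())
```

```text
rear 457 [0.4793 0.22   0.0294]
[0.0235 0.4742] [-0.1195  0.0557] 0.14807853947744085 0.32018832725848584
front 448 [0.4035 0.231  0.0302]
[-0.0311  0.4107] [-0.0984  0.0529] 0.1504891376278286 0.3409054339930564
```

View pics/tz0.png

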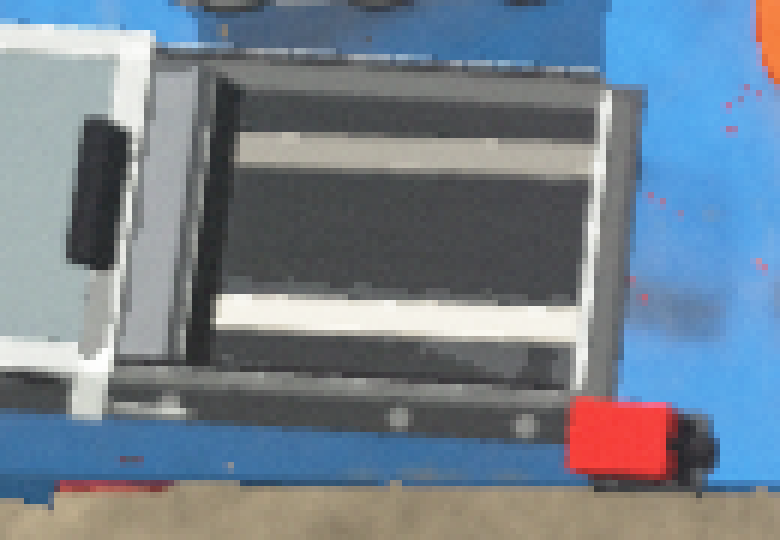

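View pics/tz1.png

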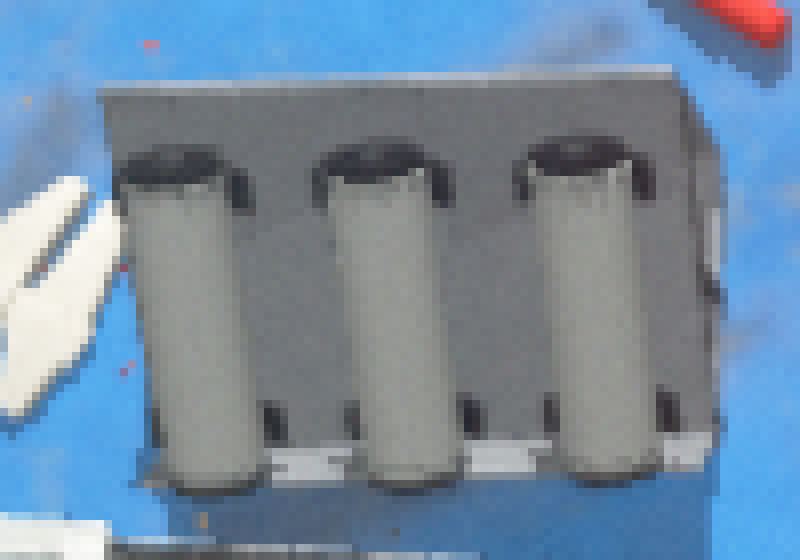

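View pics/tz2.png

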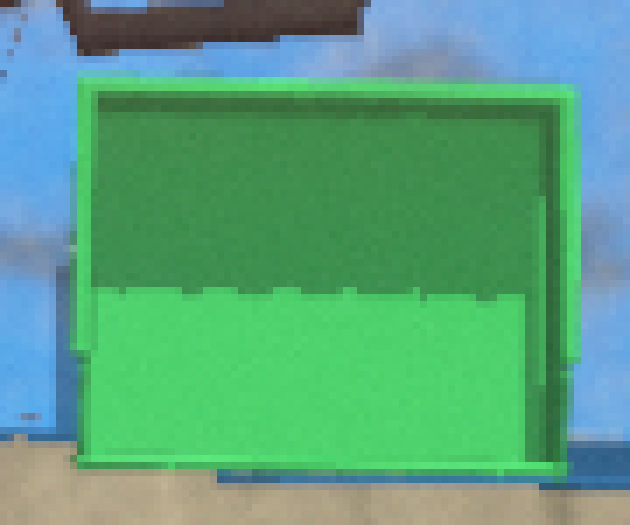

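Run:
```python
from h import *
np.set_printoptions(precision=4,suppress=True)
f=pickle.load(open("top0.pkl","rb")); C=cloud(f)
def z0(x,y,s=6,o=(128,235)): return o[0]+(x+.5)/s-.5, o[1]+(y+.5)/s-.5
def show(n,x,y,z,**k): 
    u,v=z0(x,y,**k); p=P(f,u,v,z); print(n,p, 'depth z',C[int(round(v)),int(round(u)),2]); return p
fl=show("front low",216,312,.016); rl=show("rear low",236,147,.016)
fr=show("front hi",570,321,.043); rr=show("rear hi",583,159,.043)
show("handle TL",84,116,.118);show("handle TR",126,122,.118);show("handle BR",108,268,.118);show("handle BL",68,262,.118)
show("switch",620,440,.09)
for a,b in((592,240),(625,240),(600,100),(580,400),(400,85),(400,380),(195,270),(210,230)): show("pt",a,b,.076)
for a in (fr-fl,rr-rl): print("yaw of -y dir", np.degrees(np.arctan2(a[0],-a[1])))
a=rl-fl; print("x dir",np.degrees(np.arctan2(a[1],a[0])),np.linalg.norm(a)); a=rr-fr; print(np.degrees(np.arctan2(a[1],a[0])),np.linalg.norm(a[:2]))
# bin
k=dict(s=7,o=(310,255))
for n,x,y,z in(("BL",85,85,.058),("BR",570,95,.058),("FL",80,462,.034),("FR",562,470,.034),("L front step",75,350,.058),("R",575,358,.058)): show(n,x,y,z,**k)
# rollers: cloud in rack: fit
m=np.zeros((480,640),bool); 
k=dict(s=8,o=(140,175))
for n,t,b in(("L",(180,180),(215,460)),("M",(380,180),(412,460)),("R",(580,170),(610,455))):
    pass
for n,pts in (("L",((120,165),(220,165),(265,480),(165,485))),("M",((325,165),(425,165),(460,480),(365,485))),("R",((530,160),(632,160),(660,475),(562,480)))):
    poly=np.array([z0(x,y,**k) for x,y in pts]); mm=np.zeros((480,640),np.uint8); cv2.fillPoly(mm,[np.round(poly).astype(int)],1); mm=cv2.erode(mm,np.ones((3,3)))
    p=C[mm>0]; 
    c=p.mean(0); q=p-c; w,v=np.linalg.eigh(q.T@q); a=v[:,2]; a*=np.sign(a[0]); print(n,len(p),c,a,"slope",np.degrees(np.arcsin(a[2])),"yaw",np.degrees(np.arctan2(a[1],a[0])), np.ptp(q@a))
# rack back top edge
for x,y in((100,88),(675,70),(712,470),(170,490)): show("rk",x,y,.09 if y<200 else .015,**k)
```

```text
front low [0.4077 0.3227 0.016 ] depth z 0.022184294942240834
rear low [0.4805 0.3196 0.016 ] depth z 0.013535123170817176
front hi [0.4033 0.1634 0.043 ] depth z 0.04698408625620787
rear hi [0.4732 0.1617 0.043 ] depth z 0.04304220308122453
handle TL [0.4748 0.3508 0.118 ] depth z 0.11720460171458535
handle TR [0.4727 0.3335 0.118 ] depth z 0.08437671845426542
handle BR [0.413  0.3357 0.118 ] depth z 0.09141965555477216
handle BL [0.4152 0.352  0.118 ] depth z 0.08445862678219007
switch [0.3499 0.1313 0.09  ] depth z 0.08765037995962
pt [0.4335 0.1497 0.076 ] depth z 0.05892605437589249
pt [0.4338 0.136  0.076 ] depth z 0.008659331913288826
pt [0.4929 0.1495 0.076 ] depth z 0.060402989397845275
pt [0.367  0.1511 0.076 ] depth z 0.08507624778048894
pt [0.4979 0.234  0.076 ] depth z 0.030786700824267044
pt [0.374  0.2259 0.076 ] depth z 0.07367741910270365
pt [0.4182 0.3141 0.076 ] depth z 0.05444590795826021
pt [0.435  0.3092 0.076 ] depth z 0.03415237534649296
yaw of -y dir -1.564121493721255
yaw of -y dir -2.6451615507942643
x dir -2.45368700405655 0.07285851588545932
-1.4475328175
[... 261 characters left out ...]
ont step [ 0.3644 -0.0863  0.058 ] depth z -0.0033814294072123108
R [ 0.3647 -0.2648  0.058 ] depth z 0.06262901777140928
L 439 [0.5806 0.3143 0.087 ] [0.8146 0.0258 0.5795] slope 35.416241448649615 yaw 1.8135176126750536 0.10636471428056966
M 440 [0.5802 0.2481 0.0978] [ 0.2279  0.2527 -0.9403] slope -70.1056671949148 yaw 47.96492144265429 1.3527888457616077
R 439 [0.5837 0.1856 0.0911] [ 0.2121  0.2043 -0.9557] slope -72.87615939739698 yaw 43.92487263028725 1.3342007933818676
rk [0.6581 0.3494 0.09  ] depth z 0.09213514520406507
rk [0.6671 0.1656 0.09  ] depth z 0.08736317577095098
rk [0.553 0.161 0.015] depth z 0.0006681857022188264
rk [0.5431 0.341  0.015 ] depth z -0.0018994274223766983
```

Run:
```python
from h import *
np.set_printoptions(precision=4,suppress=True)
f=pickle.load(open("top0.pkl","rb")); C=cloud(f); g=pickle.load(open("side0.pkl","rb")); Cs=cloud(g)
# robust roller fits, both cams
def cyl(C,poly,n):
    mm=np.zeros((480,640),np.uint8); cv2.fillPoly(mm,[np.round(poly).astype(int)],1); 
    p=C[mm>0]; p=p[(p[:,2]>.03)&(p[:,2]<.14)&(p[:,0]>.5)&(p[:,0]<.66)&(p[:,1]>.1)&(p[:,1]<.4)]
    from scipy.optimize import least_squares
    def res(q):
        yaw,sl=q[2],q[3]; a=np.array([np.cos(sl)*np.cos(yaw),np.cos(sl)*np.sin(yaw),np.sin(sl)])
        d=p-[.58,q[0],q[1]]; d=d-np.outer(d@a,a); return np.linalg.norm(d,axis=1)-.016
    r=least_squares(res,[p[:,1].mean(),.075,.05,.61],loss="soft_l1",f_scale=.002); q=r.x
    a=np.array([np.cos(q[3])*np.cos(q[2]),np.cos(q[3])*np.sin(q[2]),np.sin(q[3])])
    t=(p-[.58,q[0],q[1]])@a; lo,hi=np.percentile(t,[2,98])
    print(n,len(p),"axis pt at x=.58: y,z",q[:2],"yaw,slope",np.degrees(q[2:]),"t",lo,hi,"mid",np.array([.58,q[0],q[1]])+a*(lo+hi)/2,"rms",np.median(abs(r.fun)))
k=dict(s=8,o=(140,175))
def z0(x,y,s,o): return o[0]+(x+.5)/s-.5, o[1]+(y+.5)/s-.5
for n,pts in (("L",((130,180),(220,180),(258,470),(172,470))),("M",((335,180),(425,180),(455,470),(372,470))),("R",((540,172),(632,172),(653,465),(570,470)))):
    cyl(C,np.array([z0(x,y,**k) for x,y in pts]),n)
k=dict(s=6,o=(215,150))
for n,pts in (("L",((515,140),(545,165),(440,262),(405,238))),("M",((560,180),(590,205),(480,305),(445,280))),("R",((605,230),(630,250),(515,345),(480,325)))):
    cyl(Cs,np.array([z0(x,y,**k) for x,y in pts]),"side "+n)
# model check of end extents top view
th=np.radians(2.8); X=np.array([np.cos(th),np.sin(th),0]); Y=np.array([-np.sin(th),np.cos(th),0]); c0=np.array([.6055,.2545,0])
ax=X*np.cos(.611)+np.array([0,0,np.sin(.611)]); nn=-X*np.sin(.611)+np.array([0,0,np.cos(.611)])
for i,l in enumerate((.064,0,-.064)):
    m=c0-.026*X+l*Y+[0,0,.075]
    out=[pr(f,m+ax*.055*s+nn*.016*t) for s,t in((1,1),(1,-1),(-1,1),(-1,-1))]
    out2=[((u-140+.5)*8,(v-175+.5)*8) for u,v in out]; print(m,np.round(out2))
    print(" side",np.round([((u-215+.5)*6,(v-150+.5)*6) for u,v in [pr(g,m+ax*.055*s) for s in(1,-1)]]))
```

```text
L 444 axis pt at x=.58: y,z [0.3174 0.0705] yaw,slope [ 2.6075 34.964 ] t -0.03784911109277878 0.05806582229375442 mid [0.5883 0.3178 0.0763] rms 0.0014223156309947412
M 439 axis pt at x=.58: y,z [0.2531 0.0683] yaw,slope [ 2.8094 35.1859] t -0.035269425755792436 0.059260735071837406 mid [0.5898 0.2536 0.0752] rms 0.0014250782010599532
R 454 axis pt at x=.58: y,z [0.189  0.0657] yaw,slope [ 2.1984 34.9223] t -0.033681982362035866 0.06375133912829442 mid [0.5923 0.1894 0.0743] rms 0.0011562441395863796
side L 182 axis pt at x=.58: y,z [0.313  0.0677] yaw,slope [ 1.068  31.7897] t -0.037625824758831104 0.04716968781859329 mid [0.5841 0.313  0.0703] rms 0.003024496902359959
side M 187 axis pt at x=.58: y,z [0.2322 0.0649] yaw,slope [24.951  28.6634] t -0.025747360534797082 0.055682296823841036 mid [0.5919 0.2377 0.0721] rms 0.004304556277235113
side R 166 axis pt at x=.58: y,z [0.1854 0.0642] yaw,slope [ 3.8948 38.2561] t -0.02669746415922224 0.06062740368823586 mid [0.5933 0.1863 0.0747] rms 0.0030337493613471316
[0.5764 0.3172 0.075 ] [[155. 201.]
 [183. 169.]
 [208. 527.]
 [233. 489.]]
 side [[531. 136.]
 [392. 253.]]
[0.5795 0.2532 0.075 ] [[361. 195.]
 [384. 163.]
 [407. 521.]
 [428. 483.]]
 side [[571. 179.]
 [427. 299.]]
[0.5827 0.1893 0.075 ] [[567. 188.]
 [586. 157.]
 [606. 515.]
 [623. 477.]]
 side [[612. 225.]
 [464. 347.]]
```

```bash
cat >> h.py <<'E'
np.set_printoptions(precision=4,suppress=True)
from plant import manip
def ori(yaw_deg,tilt_deg):
    # tool x along world +y rotated by yaw, tool z down tilted forward by tilt
    t=np.radians(tilt_deg); y=np.radians(yaw_deg)
    X=np.array([np.cos(y),np.sin(y),0]);Y=np.array([-np.sin(y),np.cos(y),0])
    z=X*np.sin(t)-np.array([0,0,np.cos(t)]); return R.from_matrix(np.stack([Y,np.cross(z,Y),z],1))
def go(p,yaw,tilt,back=0.):
    s=manip.state(); Rc=rot(s["tool_rot"]); Rt=ori(yaw,tilt); p=np.array(p)-back*Rt.apply([0,0,1])
    d=Rc.inv().apply(p-s["tool_pos"]); r=(Rc.inv()*Rt).as_rotvec()
    print("t",round(s["time"],2),"target",p,"d",d,"a",r,"dist",np.linalg.norm(d),"rotdeg",np.degrees(np.linalg.norm(r)))
def grasp(mid,h=.0207,yaw=2.8,tilt=35): return np.array(mid)+h*ori(yaw,tilt).apply([0,0,1])
ROL=dict(L=(.587,.3176,.075),M=(.590,.2536,.075),R=(.593,.1895,.075))
FE=np.array([.4412,.2393]);FY=-2.0
def feed(x,y,z):
    a=np.radians(FY); return np.array([FE[0]+x*np.cos(a)-y*np.sin(a),FE[1]+x*np.sin(a)+y*np.cos(a),z])
E
python3 -c "
from h import *
go(grasp(ROL['R']),2.8,35,.12)"
```

```text
t 0.1 target [0.5361 0.1867 0.1563] d [-0.2247  0.4033  0.0368] a [-0.5988  0.1528 -0.4785] dist 0.46307946088970015 rotdeg 44.78471341079818
```

```bash
python3 -m handwheel '[{"dx":-0.03,"dy":0.05,"dz":0,"ax":-0.1,"ay":0.025,"az":-0.08},{"dx":-0.055,"dy":0.1,"dz":0,"ax":-0.25,"ay":0.06,"az":-0.19},{"dx":-0.08,"dy":0.15,"dz":0,"ax":-0.38,"ay":0.1,"az":-0.3},{"dx":-0.11,"dy":0.2,"dz":0,"ax":-0.48,"ay":0.12,"az":-0.39},{"dx":-0.14,"dy":0.25,"dz":0,"ax":-0.6,"ay":0.153,"az":-0.4785}]' 105; python3 -c "
from h import *
print(manip.state())
go(grasp(ROL['R']),2.8,35,.12)"
```

```text
time: 0.72
tool_pos: [0.4354, 0.3288, 0.1942]
tool_rot: [0.209, 0.656, 0.691, 0.22]
contact_force: [0.2, -0.2, 0.2]
gripper_width: 0.586
{'time': 0.725, 'joint_pos': array([ 0.7185, -0.4751,  2.1601, -0.4406,  0.9942, -0.7497]), 'joint_vel': array([-0.7958, -0.9965,  0.9824, -0.3868, -1.1051, -1.1806]), 'joint_efforts': array([  5.3945, -11.9435, -39.2958,  -0.6411,  -0.2438,   0.9933]), 'tool_pos': array([0.4354, 0.3288, 0.1942]), 'tool_rot': array([0.2091, 0.6556, 0.6913, 0.2204]), 'contact_force': array([ 0.169 , -0.1696,  0.2365]), 'ft_torque': array([ 0.0634,  0.2488, -0.0158]), 'gripper_width': 0.5859229855475906}
t 0.72 target [0.5361 0.1867 0.1563] d [-0.1472  0.054   0.0847] a [ 0.0065 -0.0022  0.0033] dist 0.17821577748988762 rotdeg 0.43481273430342127
```

```bash
python3 -m handwheel '[{"dx":-0.05,"dy":0.018,"dz":0.028},{"dx":-0.1,"dy":0.036,"dz":0.056},{"dx":-0.147,"dy":0.054,"dz":0.08},{"dx":-0.147,"dy":0.054,"dz":0.08},{"dx":-0.147,"dy":0.054,"dz":0.08}]'
python3 - <<'E'
from h import *
go(grasp(ROL['R']),2.8,35,.0)
f=manip.grab_frame("top");cv2.imwrite("pics/a1.png",cv2.resize(f["image"][160:310,100:300],None,fx=4,fy=4))
E
```

```text
t 0.72 target [0.6049 0.1901 0.058 ] d [-0.1475  0.0532  0.2047] a [ 0.0065 -0.0022  0.0033] dist 0.2578504744192383 rotdeg 0.43481273430342127invalid input at $[0]: expected keys dx, dy, dz, ax, ay, az
```

View pics/a1.png

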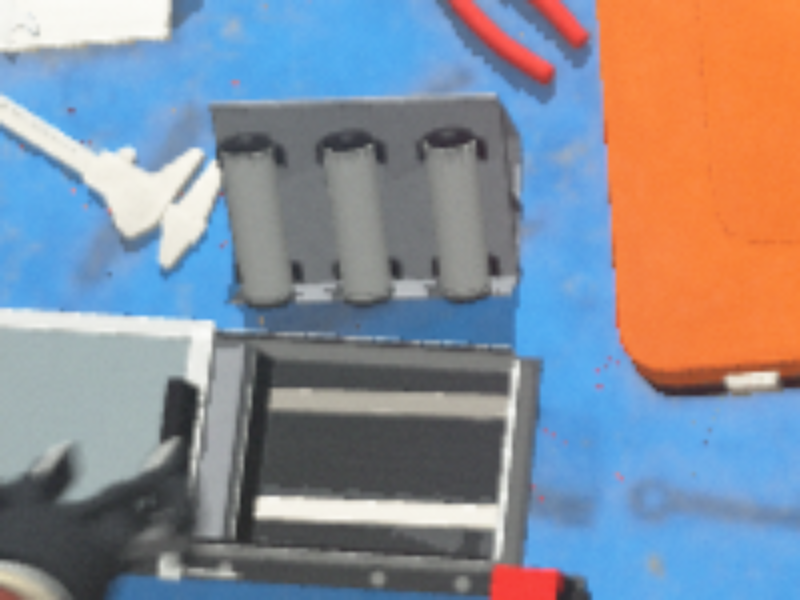

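The call was refused because all six keys are required, so the arm hasn't moved. The view is clear, with the gripper at lower left. I'll recompute now that the arm has settled.

```bash
python3 -m handwheel '[{"dx":-0.05,"dy":0.018,"dz":0.028,"ax":0,"ay":0,"az":0},{"dx":-0.1,"dy":0.036,"dz":0.056,"ax":0,"ay":0,"az":0},{"dx":-0.14,"dy":0.05,"dz":0.08,"ax":0,"ay":0,"az":0},{"dx":-0.14,"dy":0.05,"dz":0.08,"ax":0,"ay":0,"az":0},{"dx":-0.14,"dy":0.05,"dz":0.08,"ax":0,"ay":0,"az":0}]'
python3 - <<'E'
from h import *
f=manip.grab_frame("top");cv2.imwrite("pics/a2.png",cv2.resize(f["image"][160:310,100:300],None,fx=4,fy=4))
go(grasp(ROL['R']),2.8,35,.0)
E
```

```text
time: 1.4
tool_pos: [0.5281, 0.1943, 0.1567]
tool_rot: [0.207, 0.658, 0.69, 0.219]
contact_force: [0.3, 1.8, 0.6]
gripper_width: 0.589
t 1.45 target [0.6049 0.1901 0.058 ] d [-0.0089  0.0056  0.125 ] a [ 0.0021 -0.002  -0.0002] dist 0.12547940301921712 rotdeg 0.1636067825646052
```

View pics/a2.png

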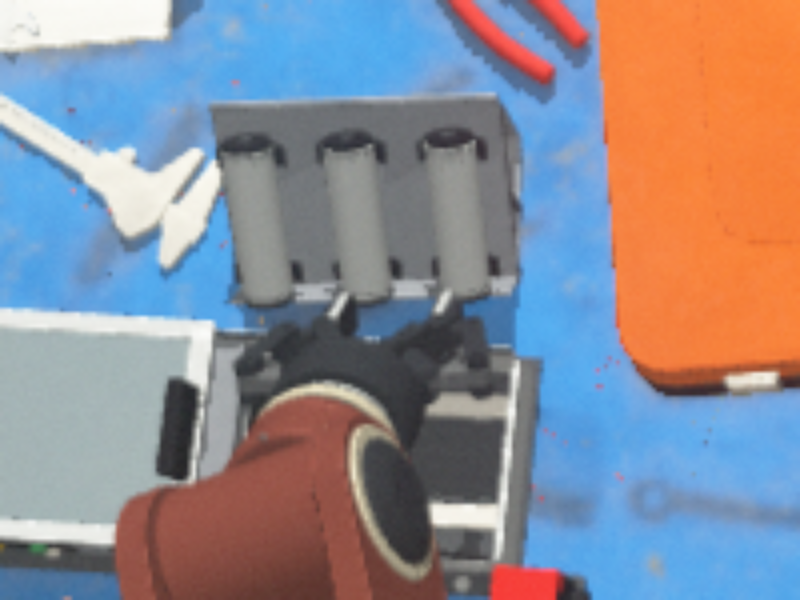

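Run:
```python
from h import *
f=pickle.load(open("top0.pkl","rb"))
def zz(p): u,v=pr(f,p); return (u-100+.5)*4,(v-160+.5)*4
s=manip.state(); p=s["tool_pos"]; Rc=rot(s["tool_rot"]); print(p)
for x in(-.0249,0,.0249): print(zz(p+Rc.apply([x,0,-.006])))
print(zz(ROL['R']))
print(P(f,*( (460+.0)/4-.5+100,(215)/4-.5+160), .09))
g=manip.grab_frame("side");cv2.imwrite("pics/a3.png",cv2.resize(g["image"][140:260,200:360],None,fx=5,fy=5)); print([( (u-200)*5,(v-140)*5) for u,v in [pr(g,p)]])
```

```text
[0.528  0.195  0.1571]
(np.float64(454.87727122852016), np.float64(284.5285942100196))
(np.float64(412.7732701218164), np.float64(285.8749228492345))
(np.float64(370.6615476243817), np.float64(287.22149838967493))
(np.float64(458.54047586157924), np.float64(212.7235454488457))
[0.5875 0.1852 0.09  ]
[(np.float64(442.0500982709535), np.float64(184.55322759317326))]
```

View pics/a3.png

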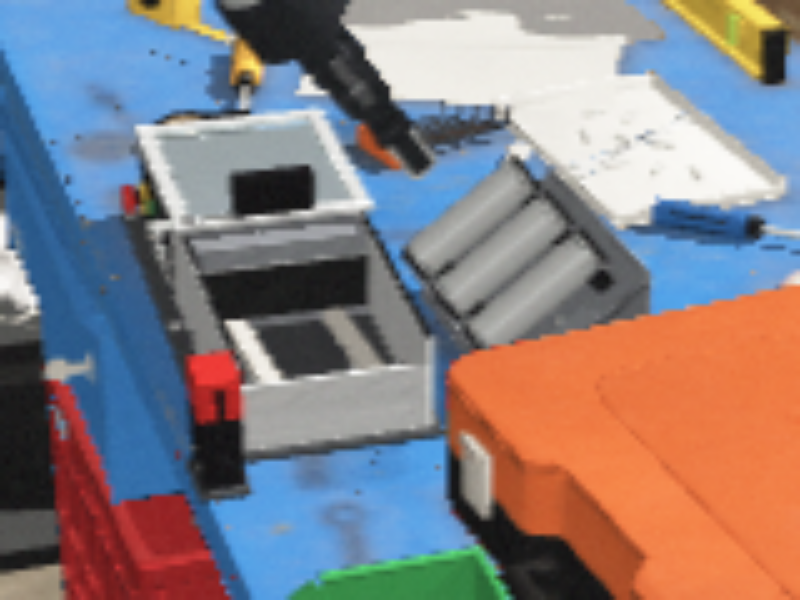

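Run:
```python
from h import *
f=manip.grab_frame("top");cv2.imwrite("pics/a4.png",cv2.resize(f["image"][205:265,150:230],None,fx=10,fy=10,interpolation=cv2.INTER_NEAREST))
C=cloud(f)
for v in (231,233,235,237): print(v,[ (u,*np.round(C[v,u],3)) for u in range(182,216,2)])
s=manip.state(); p=s["tool_pos"]; print(p,s["time"])
Rc=rot(s["tool_rot"])
for x in(-.0249,0,.0249):
  u,v=pr(f,p+Rc.apply([x,0,-.006])); print((u-150+.5)*10,(v-205+.5)*10)
```

```text
231 [(182, np.float64(0.555), np.float64(0.282), np.float64(0.026)), (184, np.float64(0.556), np.float64(0.279), np.float64(0.021)), (186, np.float64(0.547), np.float64(0.263), np.float64(0.059)), (188, np.float64(0.546), np.float64(0.256), np.float64(0.065)), (190, np.float64(0.547), np.float64(0.252), np.float64(0.061)), (192, np.float64(0.547), np.float64(0.247), np.float64(0.06)), (194, np.float64(0.547), np.float64(0.241), np.float64(0.063)), (196, np.float64(0.549), np.float64(0.238), np.float64(0.055)), (198, np.float64(0.555), np.float64(0.24), np.float64(0.026)), (200, np.float64(0.555), np.float64(0.234), np.float64(0.03)), (202, np.float64(0.556), np.float64(0.23), np.float64(0.026)), (204, np.float64(0.556), np.float64(0.225), np.float64(0.025)), (206, np.float64(0.554), np.float64(0.218), np.float64(0.031)), (208, np.float64(0.555), np.float64(0.213), np.float64(0.03)), (210, np.float64(0.551), np.float64(0.203), np.float64(0.049)), (212, np.float64(0.548), np.float64(0.195), np.float64(0.061)), (214, np.float64(0.548), np.float64(0.19), np.float64(0.061))]
233 [(182, np
[... 2690 characters left out ...]
t64(0.544), np.float64(0.245), np.float64(0.003)), (200, np.float64(0.544), np.float64(0.239), np.float64(0.005)), (202, np.float64(0.545), np.float64(0.235), np.float64(-0.002)), (204, np.float64(0.545), np.float64(0.229), np.float64(0.002)), (206, np.float64(0.545), np.float64(0.224), np.float64(0.001)), (208, np.float64(0.497), np.float64(0.167), np.float64(0.224)), (210, np.float64(0.497), np.float64(0.163), np.float64(0.223)), (212, np.float64(0.499), np.float64(0.16), np.float64(0.215)), (214, np.float64(0.499), np.float64(0.156), np.float64(0.212))]
[0.5279 0.1957 0.1574] 1.55
634.2210526337982 261.03503208913224
528.9290712882593 264.5348807538838
423.6163902703231 268.03541746458023
```

View pics/a4.png

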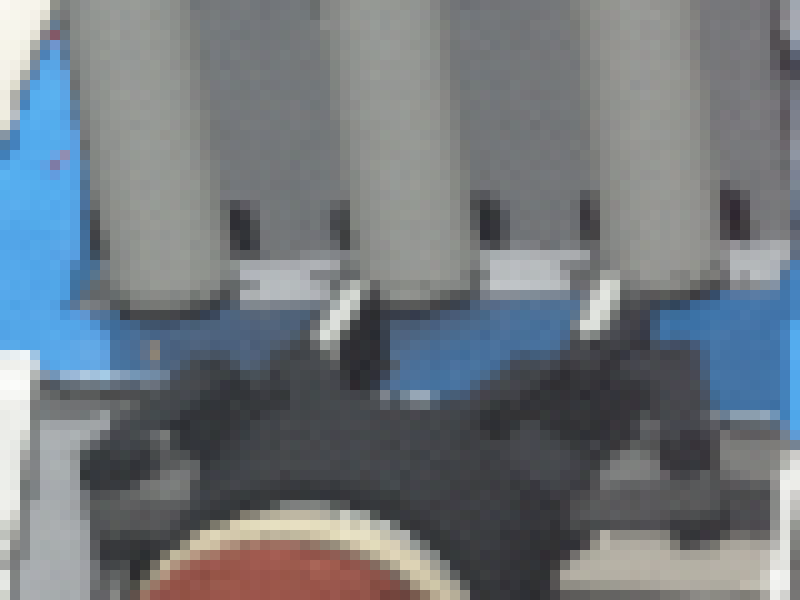

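Run:
```python
from h import *
g=manip.grab_frame("side");a,b=240,140
cv2.imwrite("pics/a5.png",cv2.resize(g["image"][b:b+50,a:a+66],None,fx=12,fy=12,interpolation=cv2.INTER_NEAREST))
C=cloud(g)
s=manip.state(); p=s["tool_pos"]; Rc=rot(s["tool_rot"]);print(s["time"],p)
for x in(-.04,-.025,0,.025,.04):
  for z in (0,-.02,-.045):
    u,v=pr(g,p+Rc.apply([x,0,z])); print(x,z,(u-a+.5)*12,(v-b+.5)*12)
for v in range(162,176,2): print(v,[ (u,*np.round(C[v,u],3).tolist()) for u in range(276,290,2)])
```

```text
1.6 [0.5279 0.1957 0.1574]
-0.04 0 635.6967096597953 505.738278910297
-0.04 -0.02 596.2172051287107 458.1514549390963
-0.04 -0.045 546.1549567338343 397.80866618667267
-0.025 0 616.903418135671 483.421880633495
-0.025 -0.02 577.5508090676476 435.9901386477085
-0.025 -0.045 527.6539314689408 375.84937847429387
0 0 586.0928461957865 446.83536817164577
0 -0.02 546.9514583714827 399.6616536594739
0 -0.045 497.32966856168105 339.85682107208663
0.025 0 555.9049492400111 410.9882612005555
0.025 -0.02 516.9743484516703 364.07191195135863
0.025 -0.045 467.62686935132615 304.60189306758855
0.04 0 538.0832898862163 389.82564327477803
0.04 -0.02 499.27891027225314 343.06334655255944
0.04 -0.045 450.0955935486986 283.79362304995357
162 [(276, 0.466, 0.124, 0.25), (278, 0.475, 0.133, 0.245), (280, 0.486, 0.15, 0.236), (282, 0.646, 0.676, -0.008), (284, 0.655, 0.675, -0.008), (286, 0.662, 0.669, -0.007), (288, 0.66, 0.634, 0.008)]
164 [(276, 0.474, 0.155, 0.229), (278, 0.474, 0.129, 0.24), (280, 0.482, 0.136, 0.235), (282, 0.632, 0.629, 0.005), (284, 0.647, 0.65, -0.006), (286, 0.648, 0.623, 0.006)
[... 325 characters left out ...]
.493, 0.152, 0.213), (284, 0.502, 0.157, 0.21), (286, 0.634, 0.577, 0.009), (288, 0.643, 0.579, 0.007)]
170 [(276, 0.592, 0.577, 0.006), (278, 0.48, 0.153, 0.208), (280, 0.487, 0.152, 0.207), (282, 0.492, 0.146, 0.209), (284, 0.503, 0.16, 0.201), (286, 0.638, 0.589, -0.006), (288, 0.645, 0.585, -0.005)]
172 [(276, 0.595, 0.589, -0.009), (278, 0.598, 0.571, -0.001), (280, 0.489, 0.159, 0.197), (282, 0.493, 0.152, 0.199), (284, 0.5, 0.153, 0.198), (286, 0.509, 0.159, 0.194), (288, 0.638, 0.561, -0.002)]
174 [(276, 0.589, 0.57, -0.009), (278, 0.592, 0.55, 0.0), (280, 0.603, 0.559, -0.006), (282, 0.498, 0.169, 0.183), (284, 0.5, 0.153, 0.19), (286, 0.623, 0.54, 0.0), (288, 0.636, 0.557, -0.009)]
```

View pics/a5.png

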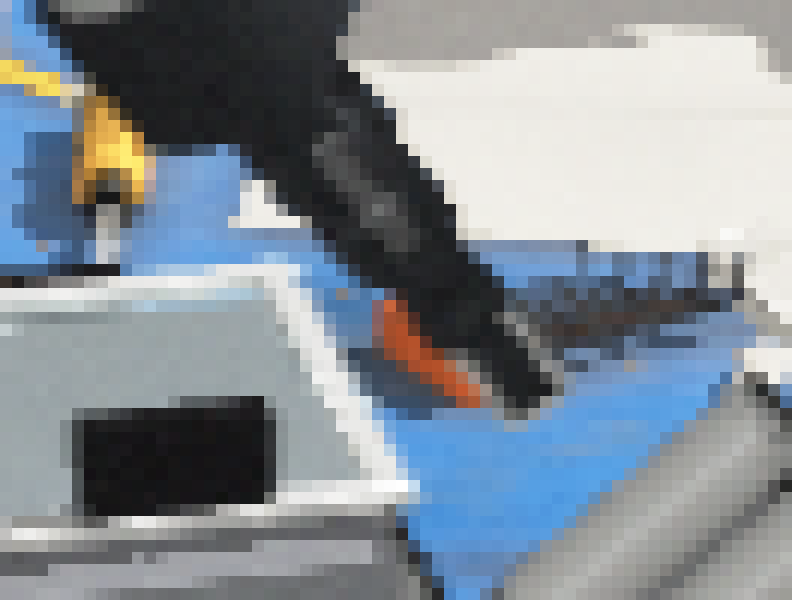

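Run:
```python
from h import *
g=pickle.load(open("side0.pkl","rb"));a,b=160,80
cv2.imwrite("pics/a6.png",cv2.resize(g["image"][b:b+60,a:a+66],None,fx=10,fy=10,interpolation=cv2.INTER_NEAREST))
C=cloud(g); p=np.array([.2691,.5633,.1927]); Rc=rot([0,.8459,.5333,0])
for x in(-.05,0,.05):
  for z in (0,-.013,-.045):
    u,v=pr(g,p+Rc.apply([x,0,z])); print(x,z,(u-a+.5)*10,(v-b+.5)*10)
for v in range(110,138,2): print(v,[ (u,*np.round(C[v,u],3).tolist()) for u in range(180,202,3)])
```

```text
-0.05 0 291.35481269803904 617.3362110237108
-0.05 -0.013 288.0871981742217 583.7389519200957
-0.05 -0.045 279.9562093443893 500.13700423217557
0 0 331.1988337191059 567.1842074864674
0 -0.013 328.1185453351725 534.1056435011302
0 -0.045 320.4553559503921 451.8122771662118
0.05 0 369.4844527394932 518.9937776219506
0.05 -0.013 366.57946549913447 486.4194463591747
0.05 -0.045 359.35390147098474 405.3974325811413
110 [(180, 0.368, 1.831, -0.133), (183, 0.237, 0.503, 0.317), (186, 0.246, 0.489, 0.32), (189, 0.262, 0.54, 0.302), (192, 0.272, 0.534, 0.303), (195, 0.291, 0.601, 0.279), (198, 0.465, 1.782, -0.126), (201, 0.479, 1.758, -0.12)]
112 [(180, 0.361, 1.78, -0.127), (183, 0.236, 0.504, 0.309), (186, 0.245, 0.491, 0.312), (189, 0.259, 0.52, 0.301), (192, 0.27, 0.525, 0.299), (195, 0.291, 0.603, 0.271), (198, 0.458, 1.741, -0.124), (201, 0.474, 1.728, -0.121)]
114 [(180, 0.356, 1.744, -0.127), (183, 0.237, 0.52, 0.296), (186, 0.245, 0.499, 0.303), (189, 0.258, 0.517, 0.295), (192, 0.28, 0.611, 0.261), (195, 0.29, 0.599, 0.265), (198, 0.454, 1.714, -0.126), (201, 0.47, 1.709, -0.126)]
[... 1868 characters left out ...]
[(180, 0.319, 1.478, -0.133), (183, 0.333, 1.465, -0.13), (186, 0.342, 1.409, -0.11), (189, 0.355, 1.39, -0.104), (192, 0.369, 1.381, -0.103), (195, 0.385, 1.388, -0.107), (198, 0.399, 1.377, -0.105), (201, 0.42, 1.415, -0.121)]
134 [(180, 0.312, 1.427, -0.125), (183, 0.328, 1.434, -0.129), (186, 0.341, 1.405, -0.119), (189, 0.354, 1.386, -0.114), (192, 0.367, 1.369, -0.109), (195, 0.384, 1.381, -0.115), (198, 0.401, 1.394, -0.122), (201, 0.418, 1.403, -0.127)]
136 [(180, 0.314, 1.452, -0.145), (183, 0.324, 1.403, -0.128), (186, 0.337, 1.382, -0.121), (189, 0.353, 1.388, -0.126), (192, 0.367, 1.38, -0.124), (195, 0.342, 1.065, -0.003), (198, 0.357, 1.074, -0.008), (201, 0.37, 1.068, -0.007)]
```

View pics/a6.png

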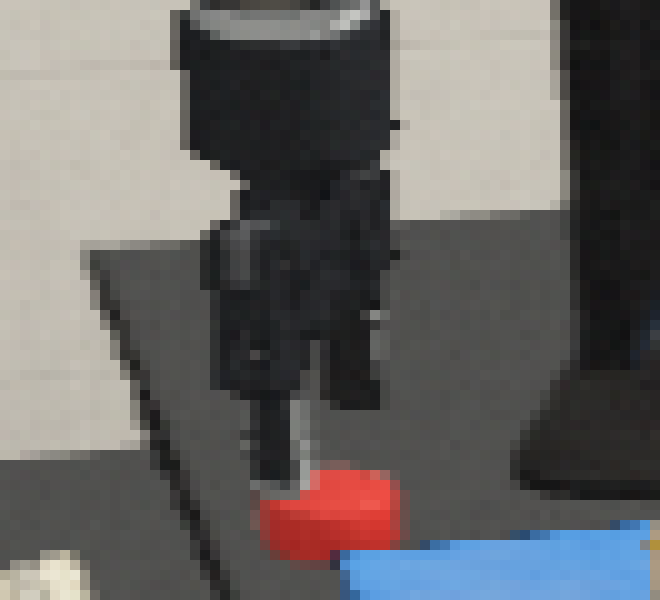

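```bash
python3 -c "
from h import *
go(grasp(ROL['R']),2.8,35,.0)"; python3 -m handwheel '[{"dx":-0.005,"dy":0.003,"dz":0.04,"ax":0,"ay":0,"az":0},{"dx":-0.0095,"dy":0.005,"dz":0.08,"ax":0,"ay":0,"az":0},{"dx":-0.0095,"dy":0.005,"dz":0.105,"ax":0,"ay":0,"az":0},{"dx":-0.0095,"dy":0.005,"dz":0.115,"ax":0,"ay":0,"az":0},{"dx":-0.0095,"dy":0.005,"dz":0.12,"ax":0,"ay":0,"az":0}]'
python3 - <<'E'
from h import *
f=manip.grab_frame("top");cv2.imwrite("pics/b1.png",cv2.resize(f["image"][190:265,140:240],None,fx=8,fy=8,interpolation=cv2.INTER_NEAREST))
go(grasp(ROL['R']),2.8,35,.0)
print(manip.state()["contact_force"])
g=manip.grab_frame("side");a,b=270,150
cv2.imwrite("pics/b2.png",cv2.resize(g["image"][b:b+65,a:a+80],None,fx=9,fy=9,interpolation=cv2.INTER_NEAREST))
E
```

```text
t 1.6 target [0.6049 0.1901 0.058 ] d [-0.0097  0.0053  0.1253] a [ 0.0027 -0.0028  0.0009] dist 0.12581344080203152 rotdeg 0.22810925892312156
time: 2.22
tool_pos: [0.6018, 0.1893, 0.0618]
tool_rot: [0.207, 0.657, 0.691, 0.219]
contact_force: [-0.6, 0.2, 0.7]
gripper_width: 0.591
t 2.27 target [0.6049 0.1901 0.058 ] d [0.0008 0.0002 0.0048] a [ 0.0025 -0.0018 -0.0001] dist 0.00488705357542296 rotdeg 0.17725811666916136
[ 1.3912 -0.608  -0.8708]
```

View pics/b1.png

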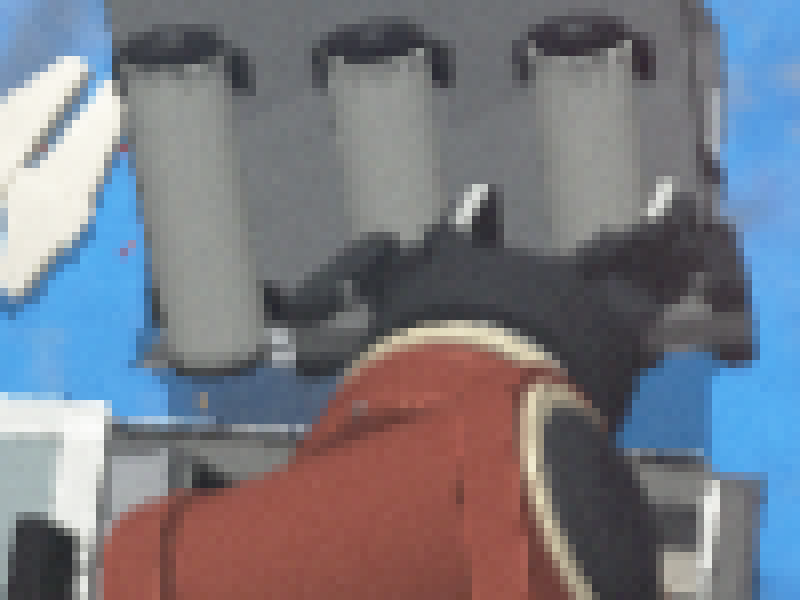

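View pics/b2.png

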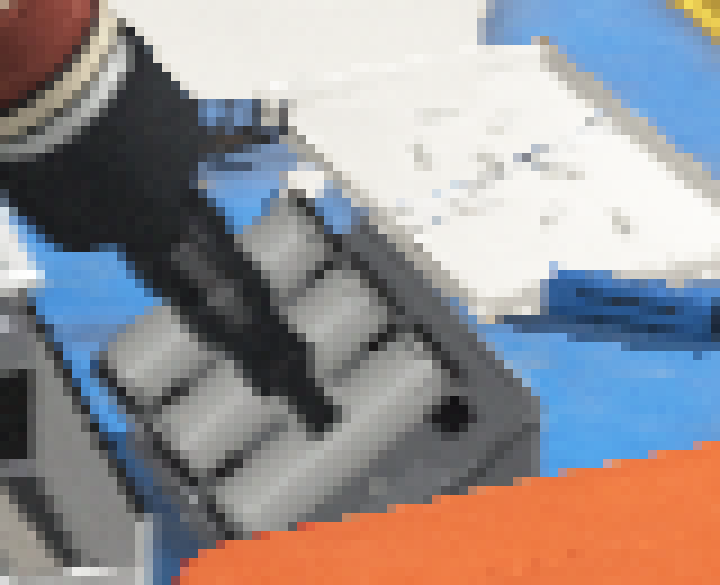

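```bash
python3 -m handwheel '[{"dx":0.0005,"dy":0,"dz":0.007,"ax":0,"ay":0,"az":0},{"dx":0.0005,"dy":0,"dz":0.014,"ax":0,"ay":0,"az":0},{"dx":0.0005,"dy":0,"dz":0.02,"ax":0,"ay":0,"az":0},{"dx":0.0005,"dy":0,"dz":0.02,"ax":0,"ay":0,"az":0}]'; python3 -m handwheel '[{"dx":0,"dy":0,"dz":0.003,"ax":0,"ay":0,"az":0},{"dx":0,"dy":0,"dz":0.006,"ax":0,"ay":0,"az":0},{"dx":0,"dy":0,"dz":0.009,"ax":0,"ay":0,"az":0},{"dx":0,"dy":0,"dz":0.009,"ax":0,"ay":0,"az":0}]'
python3 - <<'E'
from h import *
f=manip.grab_frame("top");cv2.imwrite("pics/c1.png",cv2.resize(f["image"][190:265,140:240],None,fx=8,fy=8,interpolation=cv2.INTER_NEAREST))
go(grasp(ROL['R']),2.8,35,.0)
print(manip.state()["contact_force"])
g=manip.grab_frame("side");a,b=270,150
cv2.imwrite("pics/c2.png",cv2.resize(g["image"][b:b+65,a:a+80],None,fx=9,fy=9,interpolation=cv2.INTER_NEAREST))
E
```

```text
time: 2.82
tool_pos: [0.6131, 0.1894, 0.0446]
tool_rot: [0.207, 0.658, 0.69, 0.219]
contact_force: [0.2, 0.5, -0.1]
gripper_width: 0.589
time: 3.32
tool_pos: [0.6184, 0.1898, 0.0377]
tool_rot: [0.207, 0.658, 0.69, 0.219]
contact_force: [0.5, -0.3, -0.6]
gripper_width: 0.588
t 3.38 target [0.6049 0.1901 0.058 ] d [ 0.001   0.0005 -0.0243] a [ 0.002  -0.0012 -0.0009] dist 0.024323268018373655 rotdeg 0.14003574043289446
[-0.2047 -0.1628 -0.2396]
```

View pics/c1.png

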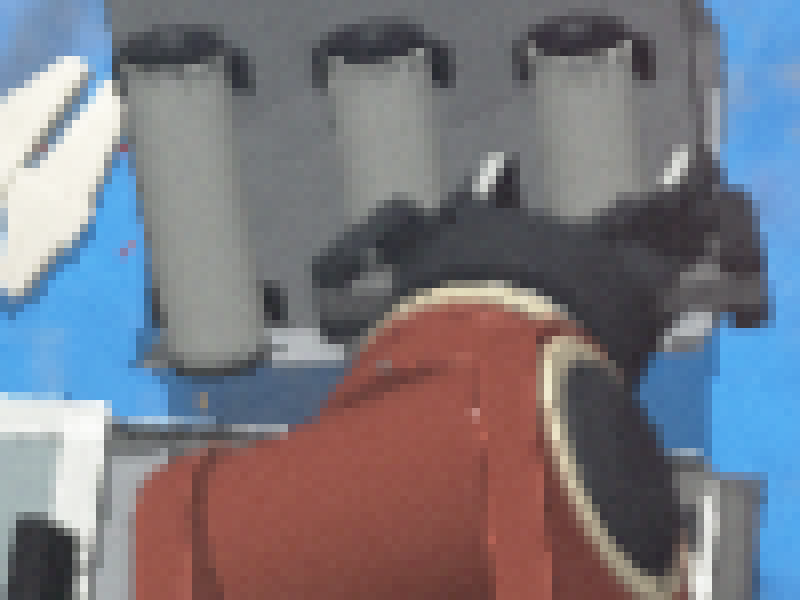

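View pics/c2.png

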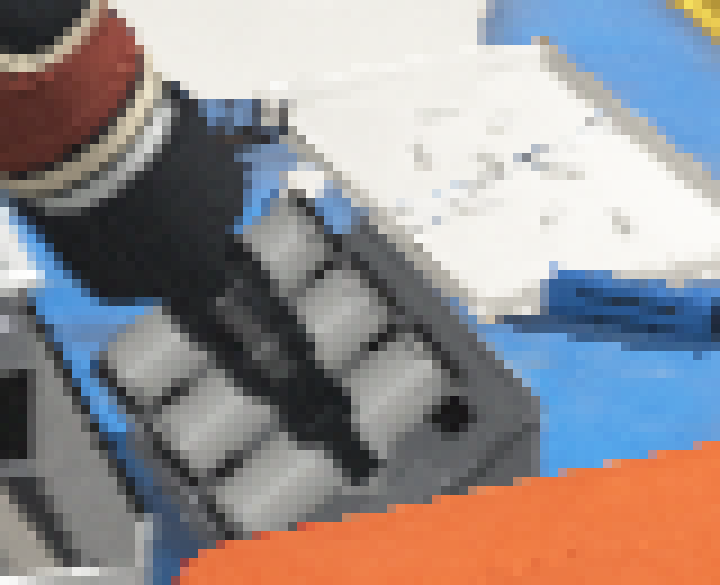

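```bash
python3 -m handwheel '[{"dx":0.0005,"dy":0,"dz":0.003,"ax":0,"ay":0,"az":0},{"dx":0.001,"dy":0,"dz":0.006,"ax":0,"ay":0,"az":0},{"dx":0.001,"dy":0,"dz":0.009,"ax":0,"ay":0,"az":0},{"dx":0.001,"dy":0,"dz":0.009,"ax":0,"ay":0,"az":0}]'; python3 -m handwheel '[{"dx":0,"dy":0,"dz":0,"ax":0,"ay":0,"az":0},{"dx":0,"dy":0,"dz":0,"ax":0,"ay":0,"az":0},{"dx":0,"dy":0,"dz":0,"ax":0,"ay":0,"az":0},{"dx":0,"dy":0,"dz":0,"ax":0,"ay":0,"az":0}]' 255
python3 - <<'E'
from h import *
go(grasp(ROL['R']),2.8,35,.0)
print(manip.state()["contact_force"])
g=manip.grab_frame("side");a,b=270,150
cv2.imwrite("pics/d2.png",cv2.resize(g["image"][b:b+65,a:a+80],None,fx=9,fy=9,interpolation=cv2.INTER_NEAREST))
E
```

```text
time: 3.92
tool_pos: [0.6235, 0.1911, 0.0302]
tool_rot: [0.207, 0.658, 0.69, 0.219]
contact_force: [1.2, 0.0, 0.5]
gripper_width: 0.587
time: 4.42
tool_pos: [0.6234, 0.1898, 0.0308]
tool_rot: [0.208, 0.658, 0.69, 0.218]
contact_force: [-3.9, -6.0, 4.5]
gripper_width: 0.354
t 4.42 target [0.6049 0.1901 0.058 ] d [ 0.0011  0.0005 -0.0329] a [ 0.0011  0.001  -0.    ] dist 0.03294316384777147 rotdeg 0.08545986912478191
[-3.9165 -6.0247  4.5009]
```

View pics/d2.png

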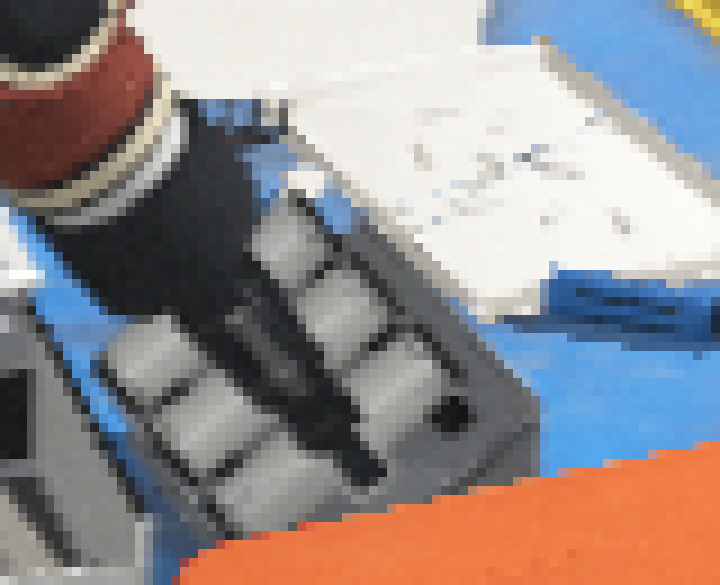

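```bash
python3 -m handwheel '[{"dx":0,"dy":0,"dz":-0.01,"ax":0,"ay":0,"az":0},{"dx":0,"dy":0,"dz":-0.03,"ax":0,"ay":0,"az":0},{"dx":0,"dy":0,"dz":-0.06,"ax":0,"ay":0,"az":0},{"dx":0,"dy":0,"dz":-0.09,"ax":0,"ay":0,"az":0},{"dx":0,"dy":0,"dz":-0.12,"ax":0,"ay":0,"az":0}]'; python3 -m handwheel '[{"dx":0,"dy":0,"dz":-0.005,"ax":0,"ay":0,"az":0},{"dx":0,"dy":0,"dz":-0.005,"ax":0,"ay":0,"az":0},{"dx":0,"dy":0,"dz":-0.005,"ax":0,"ay":0,"az":0}]'
python3 - <<'E'
from h import *
for i in range(3):
  f=manip.grab_frame("top"); s=manip.state(); print(s["contact_force"],s["ft_torque"])
cv2.imwrite("pics/e1.png",cv2.resize(f["image"][190:310,100:260],None,fx=5,fy=5,interpolation=cv2.INTER_NEAREST))
g=manip.grab_frame("side");a,b=230,120
cv2.imwrite("pics/e2.png",cv2.resize(g["image"][b:b+95,a:a+120],None,fx=6,fy=6,interpolation=cv2.INTER_NEAREST))
pickle.dump((f,g),open("e.pkl","wb"));print(s["tool_pos"],s["time"])
E
```

```text
time: 5.1
tool_pos: [0.5514, 0.1869, 0.1257]
tool_rot: [0.206, 0.658, 0.691, 0.216]
contact_force: [0.9, 0.3, -6.2]
gripper_width: 0.356
time: 5.48
tool_pos: [0.5508, 0.187, 0.1303]
tool_rot: [0.207, 0.658, 0.691, 0.217]
contact_force: [0.2, -0.2, -6.8]
gripper_width: 0.354
[-0.8867  0.7212 -7.1322] [-0.0539  0.8517 -0.0094]
[-0.4437 -0.52   -7.3664] [-0.0069  0.8303  0.0409]
[ 0.0557  0.3711 -6.6755] [-0.0112  0.8185  0.0026]
[0.5513 0.1872 0.1313] 5.625
```

View pics/e1.png

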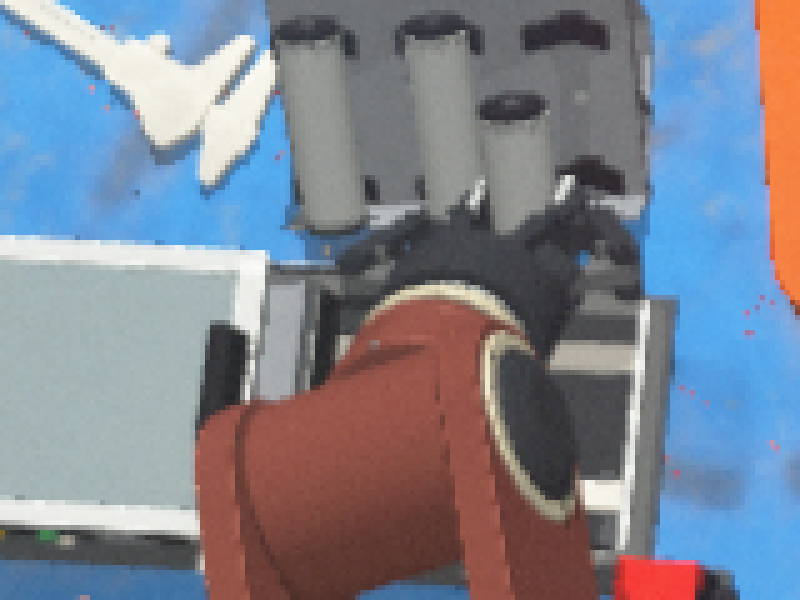

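View pics/e2.png

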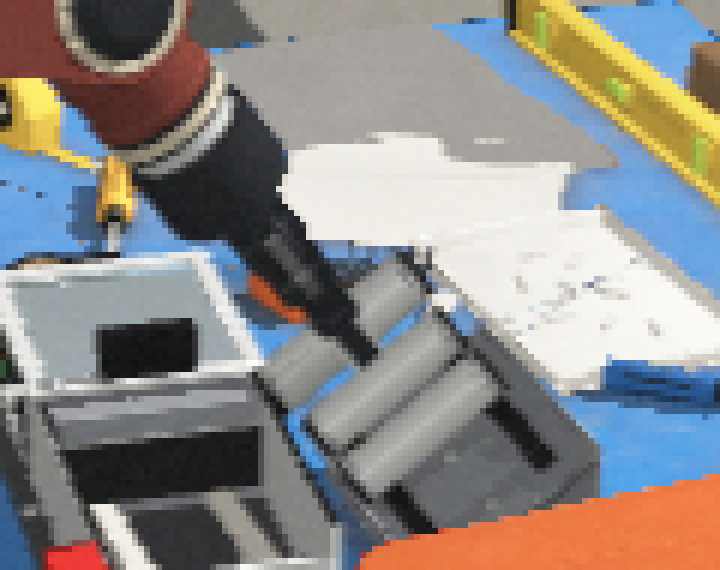

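The force reads about -7 N in z, so roller R is solid (0.7 kg). The pictures show it held at its middle. I'll carry it to the feeder, allowing for the finger-end offset I measured (roller centre 54 mm behind the reported TCP).

```bash
cat >> h.py <<'E'
HZ=.0536
def cen(c,yaw,tilt): # tcp for roller centre c
    go(np.array(c)+HZ*ori(yaw,tilt).apply([0,0,1]),yaw,tilt)
E
python3 -c "
from h import *
cen(feed(0,.025,.15),FY,0)"
```

```text
t 5.67 target [0.4421 0.2643 0.0964] d [ 0.0822 -0.1067 -0.0316] a [ 0.6107 -0.0266  0.0806] dist 0.13840301375877154 rotdeg 35.327101349734114
```

```bash
python3 -m handwheel '[{"dx":0.018,"dy":-0.022,"dz":-0.014,"ax":0.12,"ay":-0.005,"az":0.015},{"dx":0.036,"dy":-0.045,"dz":-0.024,"ax":0.27,"ay":-0.01,"az":0.03},{"dx":0.054,"dy":-0.07,"dz":-0.03,"ax":0.42,"ay":-0.018,"az":0.05},{"dx":0.07,"dy":-0.09,"dz":-0.032,"ax":0.55,"ay":-0.024,"az":0.07},{"dx":0.0822,"dy":-0.1067,"dz":-0.0316,"ax":0.6107,"ay":-0.0266,"az":0.0806}]';python3 -m handwheel '[{"dx":0,"dy":0,"dz":0,"ax":0,"ay":0,"az":0},{"dx":0,"dy":0,"dz":0,"ax":0,"ay":0,"az":0}]'
python3 - <<'E'
from h import *
f=manip.grab_frame("top"); s=manip.state()
cv2.imwrite("pics/f1.png",cv2.resize(f["image"][190:310,100:260],None,fx=5,fy=5,interpolation=cv2.INTER_NEAREST))
g=manip.grab_frame("side");a,b=230,120
cv2.imwrite("pics/f2.png",cv2.resize(g["image"][b:b+95,a:a+120],None,fx=6,fy=6,interpolation=cv2.INTER_NEAREST))
cen(feed(0,.025,.15),FY,0); cen(feed(0,.025,.0427),FY,0)
C=cloud(g);  print([(u,v,*C[v,u]) for u,v in((270,180),)])
pickle.dump((f,g),open("f.pkl","wb"))
E
```

```text
time: 6.3
tool_pos: [0.4439, 0.2654, 0.0976]
tool_rot: [0.001, 0.719, 0.695, 0.001]
contact_force: [0.6, 0.2, -6.7]
gripper_width: 0.355
time: 6.55
tool_pos: [0.4425, 0.2641, 0.0973]
tool_rot: [0.001, 0.719, 0.695, 0.001]
contact_force: [-0.2, -0.2, -6.3]
gripper_width: 0.354
t 6.65 target [0.4421 0.2643 0.0964] d [ 0.0001 -0.0006  0.0015] a [ 0.0037 -0.0007  0.0001] dist 0.001569122766537596 rotdeg 0.214089779421482
t 6.65 target [ 0.4421  0.2643 -0.0109] d [ 0.0001 -0.001   0.1088] a [ 0.0037 -0.0007  0.0001] dist 0.10875945387552548 rotdeg 0.214089779421482
[(270, 180, np.float64(0.5045276993854182), np.float64(0.3476237313513899), np.float64(0.07876442943723894))]
```

View pics/f1.png

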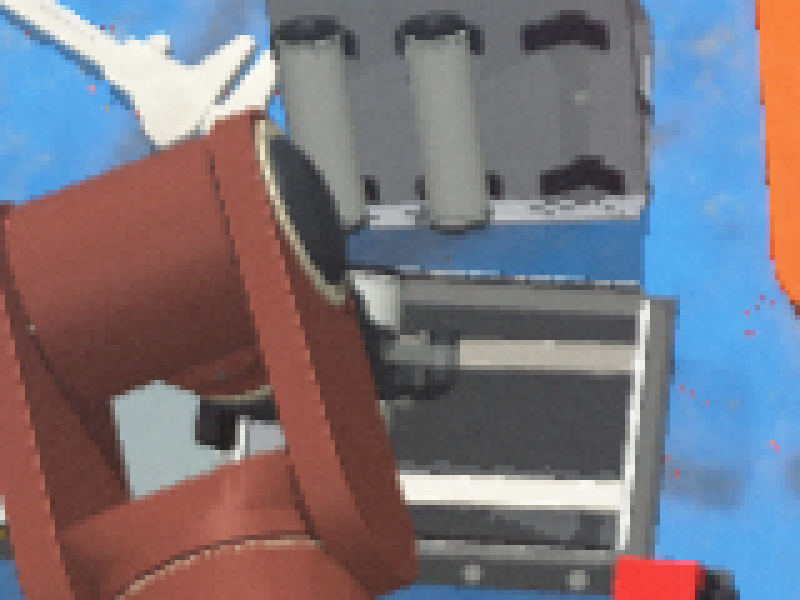

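View pics/f2.png

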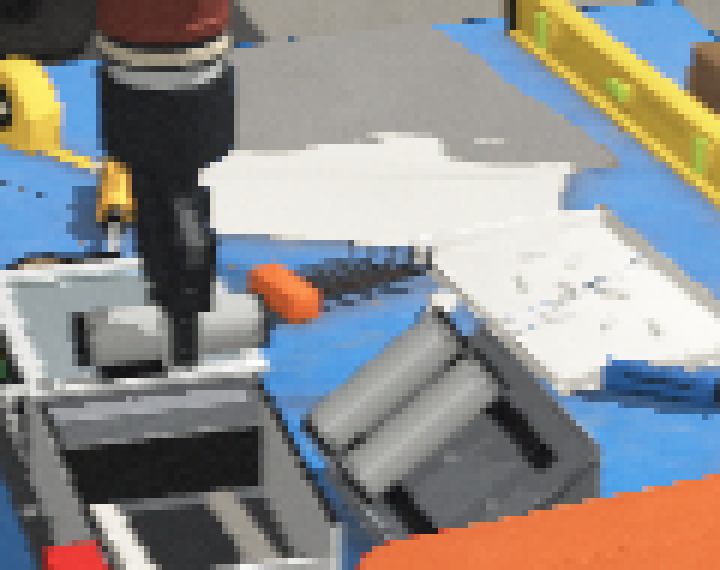

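Run:
```python
from h import *
f,g=pickle.load(open("f.pkl","rb")); C=cloud(g)
for z in(.14,.15,.16): print([((u-230+.5)*6,(v-120+.5)*6) for u,v in [pr(g,feed(x,.025,z)) for x in (-.055,0,.055)]])
for u,v in ((248,175),(250,175),(252,176),(268,173),(270,173),(251,171),(251,179)): print(u,v,C[v,u])
```

```text
[(np.float64(79.17107310031338), np.float64(351.4634466458976)), (np.float64(174.20427860984), np.float64(340.67504555119683)), (np.float64(267.8602924832669), np.float64(330.04298660737686))]
[(np.float64(78.39191196780553), np.float64(335.4550693631648)), (np.float64(173.673093300637), np.float64(324.7563033747397)), (np.float64(267.56999485263), np.float64(314.2129729637337))]
[(np.float64(77.60873851284549), np.float64(319.3642562800381)), (np.float64(173.1391926974453), np.float64(308.7561883436711)), (np.float64(267.2782240958999), np.float64(298.3026293287742))]
248 175 [0.4032 0.2537 0.1549]
250 175 [0.4086 0.2472 0.1571]
252 176 [0.4156 0.2483 0.1519]
268 173 [0.4711 0.2464 0.1564]
270 173 [0.4793 0.2509 0.1533]
251 171 [0.4153 0.259  0.1658]
251 179 [0.4106 0.2434 0.1437]
```

```bash
python3 -m handwheel '[{"dx":0,"dy":-0.001,"dz":0.025,"ax":0.0037,"ay":0,"az":0},{"dx":0,"dy":-0.001,"dz":0.055,"ax":0.0037,"ay":0,"az":0},{"dx":0,"dy":-0.001,"dz":0.08,"ax":0.0037,"ay":0,"az":0},{"dx":0,"dy":-0.001,"dz":0.098,"ax":0.0037,"ay":0,"az":0},{"dx":0,"dy":-0.001,"dz":0.102,"ax":0.0037,"ay":0,"az":0}]';python3 -m handwheel '[{"dx":0,"dy":0,"dz":0.002,"ax":0,"ay":0,"az":0},{"dx":0,"dy":0,"dz":0.004,"ax":0,"ay":0,"az":0},{"dx":0,"dy":0,"dz":0.005,"ax":0,"ay":0,"az":0}]'; python3 -c "
from h import *
cen(feed(0,.025,.0427),FY,0)"
```

```text
time: 7.28
tool_pos: [0.4409, 0.264, -0.0055]
tool_rot: [-0.001, 0.719, 0.695, -0.001]
contact_force: [0.6, -0.1, -7.1]
gripper_width: 0.352
time: 7.65
tool_pos: [0.4423, 0.2648, -0.0088]
tool_rot: [-0.001, 0.719, 0.695, 0.0]
contact_force: [0.5, -0.6, -6.9]
gripper_width: 0.353
t 7.65 target [ 0.4421  0.2643 -0.0109] d [-0.0005 -0.0002  0.0021] a [-0.0004 -0.0011  0.0002] dist 0.0021864149408819004 rotdeg 0.07061837928614734
```

Still no contact, so I'll lower slowly until the load changes.

```bash
python3 -m handwheel '[{"dx":0,"dy":0,"dz":0.001,"ax":0,"ay":0,"az":0},{"dx":0,"dy":0,"dz":0.002,"ax":0,"ay":0,"az":0}]';python3 -m handwheel '[{"dx":0,"dy":0,"dz":0.001,"ax":0,"ay":0,"az":0},{"dx":0,"dy":0,"dz":0.0015,"ax":0,"ay":0,"az":0}]'
```

```text
time: 7.9
tool_pos: [0.4417, 0.2646, -0.0114]
tool_rot: [-0.001, 0.719, 0.695, -0.0]
contact_force: [-0.4, -0.5, -6.5]
gripper_width: 0.352
time: 8.15
tool_pos: [0.4417, 0.2646, -0.0126]
tool_rot: [-0.001, 0.719, 0.695, -0.0]
contact_force: [-2.6, -0.8, -1.1]
gripper_width: 0.356
```

```bash
python3 -m handwheel '[{"dx":0,"dy":0,"dz":0.0,"ax":0,"ay":0,"az":0},{"dx":0,"dy":0,"dz":0,"ax":0,"ay":0,"az":0},{"dx":0,"dy":0,"dz":0,"ax":0,"ay":0,"az":0}]' 105; python3 -c "
from h import *
f=manip.grab_frame('side')
a,b=220,120
cv2.imwrite('pics/g1.png',cv2.resize(f['image'][b:b+95,a:a+120],None,fx=6,fy=6,interpolation=cv2.INTER_NEAREST))"; python3 -m handwheel '[{"dx":0,"dy":0,"dz":-0.01,"ax":0,"ay":0,"az":0},{"dx":0,"dy":0,"dz":-0.03,"ax":0,"ay":0,"az":0},{"dx":0,"dy":0,"dz":-0.06,"ax":0,"ay":0,"az":0},{"dx":0,"dy":0,"dz":-0.1,"ax":0,"ay":0,"az":0},{"dx":0,"dy":0,"dz":-0.15,"ax":0,"ay":0,"az":0}]'
python3 - <<'E'
from h import *
f=manip.grab_frame('side')
a,b=220,120
cv2.imwrite('pics/g2.png',cv2.resize(f['image'][b:b+95,a:a+120],None,fx=6,fy=6,interpolation=cv2.INTER_NEAREST))
go(grasp(ROL['M'],HZ),2.8,35,.12)
E
```

```text
time: 8.52
tool_pos: [0.443, 0.2654, -0.0118]
tool_rot: [-0.0, 0.719, 0.695, 0.001]
contact_force: [1.7, 2.3, 1.2]
gripper_width: 0.591
time: 9.2
tool_pos: [0.4407, 0.2636, 0.1375]
tool_rot: [-0.001, 0.719, 0.695, -0.002]
contact_force: [0.7, 1.1, 0.3]
gripper_width: 0.59
t 9.25 target [0.552  0.2517 0.1294] d [-0.0103  0.1069  0.018 ] a [-0.602   0.0216 -0.082 ] dist 0.10887087278404894 rotdeg 34.831156561878714
```

View pics/g1.png

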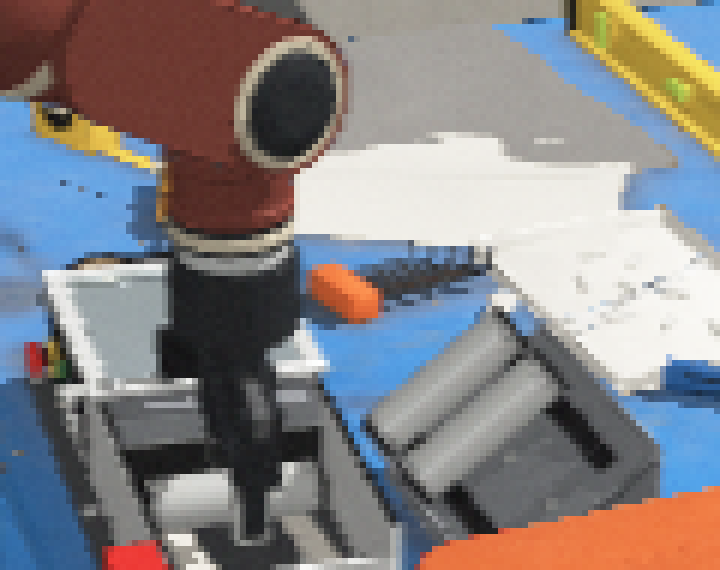

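View pics/g2.png

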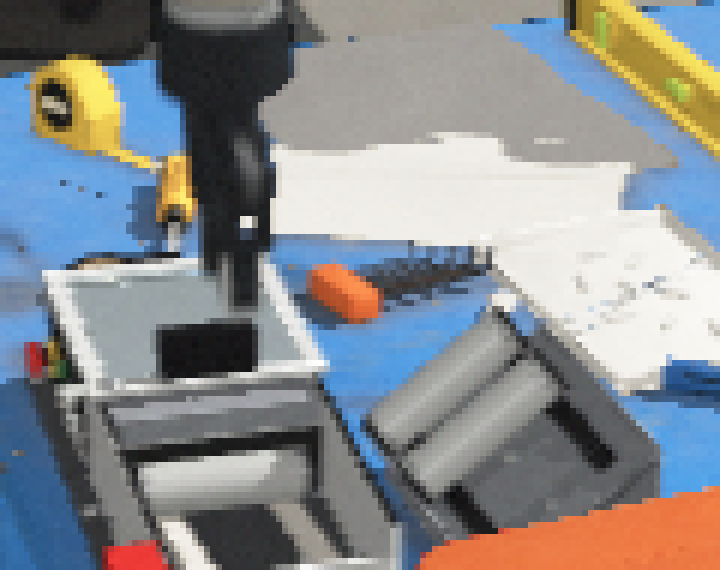

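```bash
python3 -m handwheel '[{"dx":-0.002,"dy":0.015,"dz":-0.015,"ax":-0.12,"ay":0.004,"az":-0.015},{"dx":-0.004,"dy":0.035,"dz":-0.02,"ax":-0.27,"ay":0.01,"az":-0.035},{"dx":-0.006,"dy":0.06,"dz":-0.015,"ax":-0.42,"ay":0.015,"az":-0.055},{"dx":-0.008,"dy":0.085,"dz":-0.005,"ax":-0.54,"ay":0.02,"az":-0.075},{"dx":-0.0103,"dy":0.1,"dz":0.005,"ax":-0.602,"ay":0.0216,"az":-0.082}]';python3 -m handwheel '[{"dx":0,"dy":0,"dz":0,"ax":0,"ay":0,"az":0},{"dx":0,"dy":0,"dz":0,"ax":0,"ay":0,"az":0}]'
python3 - <<'E'
from h import *
go(grasp(ROL['M'],HZ),2.8,35,0)
E
```

```text
time: 9.88
tool_pos: [0.541, 0.2501, 0.1312]
tool_rot: [0.206, 0.658, 0.692, 0.213]
contact_force: [0.0, -0.5, -0.1]
gripper_width: 0.588
time: 10.12
tool_pos: [0.5417, 0.2508, 0.1328]
tool_rot: [0.205, 0.659, 0.692, 0.213]
contact_force: [-0.6, 0.2, 1.0]
gripper_width: 0.583
t 10.12 target [0.6207 0.2551 0.0311] d [0.0008 0.0077 0.1286] a [-0.0101  0.0025  0.0012] dist 0.12887135215682724 rotdeg 0.6003307563302628
```

```bash
python3 -m handwheel '[{"dx":0.0005,"dy":0.006,"dz":0.03,"ax":-0.01,"ay":0.0025,"az":0.001},{"dx":0.001,"dy":0.0077,"dz":0.06,"ax":-0.01,"ay":0.0025,"az":0.001},{"dx":0.001,"dy":0.0077,"dz":0.08,"ax":-0.01,"ay":0.0025,"az":0.001},{"dx":0.001,"dy":0.0077,"dz":0.095,"ax":-0.01,"ay":0.0025,"az":0.001},{"dx":0.001,"dy":0.0077,"dz":0.1,"ax":-0.01,"ay":0.0025,"az":0.001}]'
python3 - <<'E'
from h import *
go(grasp(ROL['M'],HZ),2.8,35,0)
f=manip.grab_frame("top");cv2.imwrite("pics/h1.png",cv2.resize(f["image"][190:265,140:240],None,fx=8,fy=8,interpolation=cv2.INTER_NEAREST))
E
```

```text
time: 10.75
tool_pos: [0.6049, 0.2546, 0.0539]
tool_rot: [0.207, 0.658, 0.691, 0.217]
contact_force: [-0.7, -0.5, -0.7]
gripper_width: 0.59
t 10.75 target [0.6207 0.2551 0.0311] d [-0.0003 -0.0001  0.0278] a [-0.0006  0.0003  0.0003] dist 0.027768719404007706 rotdeg 0.044234010072387905
```

View pics/h1.png

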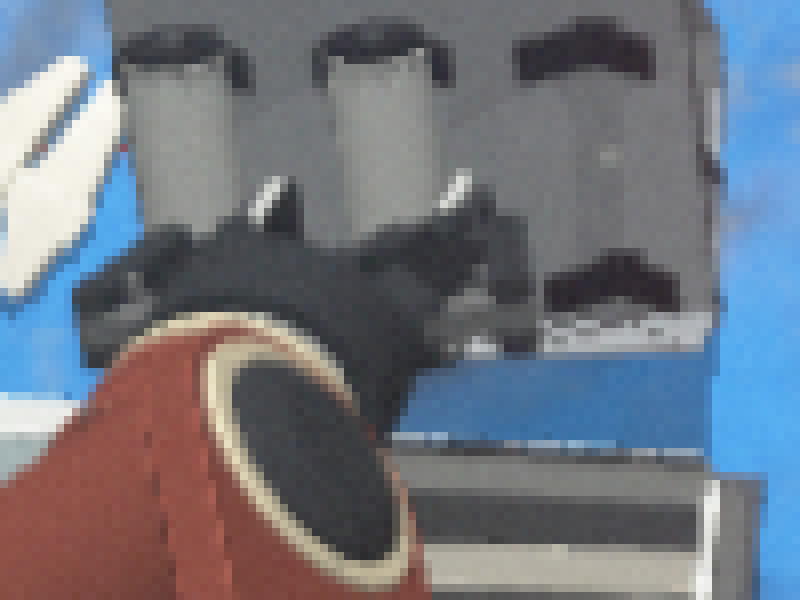

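The fingertips at (272,190) and (460,185) straddle the middle roller. I'll go down the rest of the way and grip.

```bash
python3 -m handwheel '[{"dx":0,"dy":0,"dz":0.008,"ax":0,"ay":0,"az":0},{"dx":0,"dy":0,"dz":0.016,"ax":0,"ay":0,"az":0},{"dx":0,"dy":0,"dz":0.023,"ax":0,"ay":0,"az":0},{"dx":0,"dy":0,"dz":0.0275,"ax":0,"ay":0,"az":0},{"dx":0,"dy":0,"dz":0.0275,"ax":0,"ay":0,"az":0}]' && python3 -m handwheel '[{"dx":0,"dy":0,"dz":0,"ax":0,"ay":0,"az":0},{"dx":0,"dy":0,"dz":0,"ax":0,"ay":0,"az":0},{"dx":0,"dy":0,"dz":0,"ax":0,"ay":0,"az":0},{"dx":0,"dy":0,"dz":0,"ax":0,"ay":0,"az":0}]' 255
```

```text
time: 11.42
tool_pos: [0.6198, 0.2551, 0.0305]
tool_rot: [0.207, 0.658, 0.691, 0.217]
contact_force: [-0.7, 0.2, -0.2]
gripper_width: 0.591
time: 11.92
tool_pos: [0.6197, 0.2536, 0.0314]
tool_rot: [0.208, 0.658, 0.691, 0.216]
contact_force: [-3.5, -7.3, 6.0]
gripper_width: 0.351
```

```bash
python3 -m handwheel '[{"dx":0,"dy":0,"dz":-0.01,"ax":0,"ay":0,"az":0},{"dx":0,"dy":0,"dz":-0.03,"ax":0,"ay":0,"az":0},{"dx":0,"dy":0,"dz":-0.06,"ax":0,"ay":0,"az":0},{"dx":0,"dy":0,"dz":-0.09,"ax":0,"ay":0,"az":0},{"dx":0,"dy":0,"dz":-0.12,"ax":0,"ay":0,"az":0}]'; python3 -m handwheel '[{"dx":0,"dy":0,"dz":-0.005,"ax":0,"ay":0,"az":0},{"dx":0,"dy":0,"dz":-0.005,"ax":0,"ay":0,"az":0},{"dx":0,"dy":0,"dz":-0.005,"ax":0,"ay":0,"az":0}]'
python3 - <<'E'
from h import *
for i in range(2):
  g=manip.grab_frame("side"); s=manip.state(); print(s["contact_force"],s["ft_torque"])
a,b=230,120
cv2.imwrite("pics/i2.png",cv2.resize(g["image"][b:b+95,a:a+120],None,fx=6,fy=6,interpolation=cv2.INTER_NEAREST))
cen(feed(0,-.015,.15),FY,0)
cen((.393,-.136,.15),0,0)
E
```

```text
time: 12.55
tool_pos: [0.5496, 0.2519, 0.1294]
tool_rot: [0.207, 0.658, 0.691, 0.217]
contact_force: [-0.3, 0.3, -1.2]
gripper_width: 0.352
time: 12.92
tool_pos: [0.5478, 0.2514, 0.1317]
tool_rot: [0.207, 0.658, 0.691, 0.216]
contact_force: [0.4, -0.3, -2.6]
gripper_width: 0.354
[-0.8793 -0.4737 -2.8254] [-0.0154  0.4965 -0.0255]
[ 0.1218  0.2431 -3.5039] [0.0109 0.4518 0.0224]
t 13.03 target [0.4407 0.2243 0.0964] d [-0.0217 -0.1093 -0.0329] a [ 0.6077 -0.0244  0.0817] dist 0.11619408148589094 rotdeg 35.16196267961206
t 13.03 target [ 0.393  -0.136   0.0964] d [-0.3793 -0.1631 -0.0698] a [ 0.608  -0.0137  0.0478] dist 0.4187208381565835 rotdeg 34.95034068831724
```

View pics/i2.png

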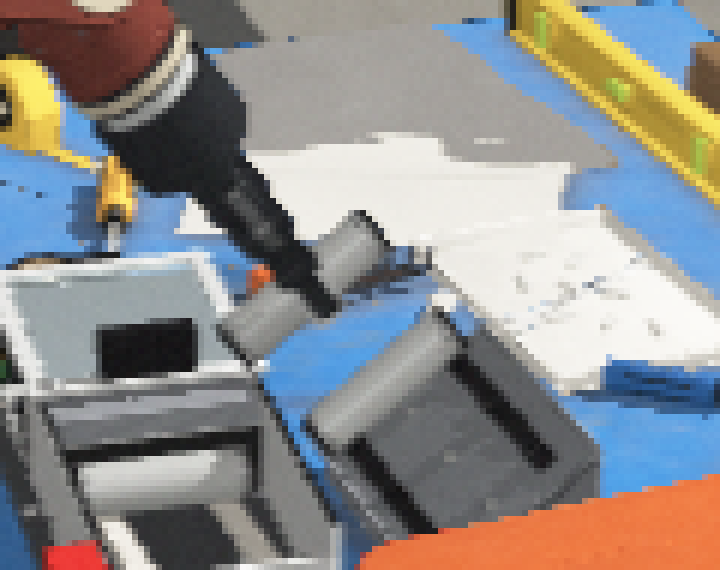

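Run:
```python
from h import *
F=[]
for i in range(8):
  g=manip.grab_frame("side"); s=manip.state(); F.append([*s["contact_force"],s["ft_torque"][1]])
print(np.array(F)[:,2:],np.mean(F,0))
```

```text
[[-1.9551  0.5055]
 [-2.9479  0.4791]
 [-2.5602  0.4774]
 [-2.314   0.4552]
 [-2.7289  0.4899]
 [-1.767   0.4654]
 [-2.3943  0.5016]
 [-1.9136  0.4721]] [-0.1581 -0.1873 -2.3226  0.4808]
```

Averaged force is about -2.3 N, so the middle roller is hollow and goes to the bin.

```bash
python3 -m handwheel '[{"dx":-0.03,"dy":-0.03,"dz":-0.02,"ax":0.1,"ay":-0.002,"az":0.01},{"dx":-0.07,"dy":-0.065,"dz":-0.045,"ax":0.25,"ay":-0.005,"az":0.02},{"dx":-0.12,"dy":-0.1,"dz":-0.07,"ax":0.4,"ay":-0.01,"az":0.03},{"dx":-0.17,"dy":-0.13,"dz":-0.08,"ax":0.53,"ay":-0.013,"az":0.042},{"dx":-0.22,"dy":-0.155,"dz":-0.08,"ax":0.608,"ay":-0.0137,"az":0.0478}]'; python3 -c "
from h import *
cen((.393,-.140,.13),0,0)"
```

```text
time: 14.05
tool_pos: [0.3873, 0.0217, 0.1119]
tool_rot: [0.002, 0.707, 0.707, 0.002]
contact_force: [1.1, 0.1, -2.5]
gripper_width: 0.352
t 14.05 target [ 0.393  -0.14    0.0764] d [-0.1617  0.0054  0.0354] a [ 0.0048 -0.0003  0.0005] dist 0.16564030878584224 rotdeg 0.2763986083580964
```

```bash
python3 -m handwheel '[{"dx":-0.05,"dy":0.002,"dz":0.005,"ax":0.004,"ay":0,"az":0},{"dx":-0.1,"dy":0.004,"dz":0.01,"ax":0.0048,"ay":0,"az":0},{"dx":-0.14,"dy":0.0054,"dz":0.02,"ax":0.0048,"ay":0,"az":0},{"dx":-0.158,"dy":0.0054,"dz":0.03,"ax":0.0048,"ay":0,"az":0},{"dx":-0.158,"dy":0.0054,"dz":0.03,"ax":0.0048,"ay":0,"az":0}]'
python3 - <<'E'
from h import *
f=manip.grab_frame("top");g=manip.grab_frame("side")
a,b=230,220
cv2.imwrite("pics/j2.png",cv2.resize(g["image"][b:b+95,a:a+120],None,fx=6,fy=6,interpolation=cv2.INTER_NEAREST))
cv2.imwrite("pics/j1.png",cv2.resize(f["image"][230:350,290:450],None,fx=5,fy=5,interpolation=cv2.INTER_NEAREST))
cen((.393,-.140,.019),0,0)
E
```

```text
time: 14.68
tool_pos: [0.3917, -0.1353, 0.0796]
tool_rot: [-0.002, 0.708, 0.706, -0.001]
contact_force: [-0.2, 0.1, -1.8]
gripper_width: 0.353
t 14.78 target [ 0.393  -0.14   -0.0346] d [-0.0058  0.0009  0.115 ] a [-0.002  -0.001   0.0002] dist 0.11512944127171597 rotdeg 0.12832199157013258
```

View pics/j2.png

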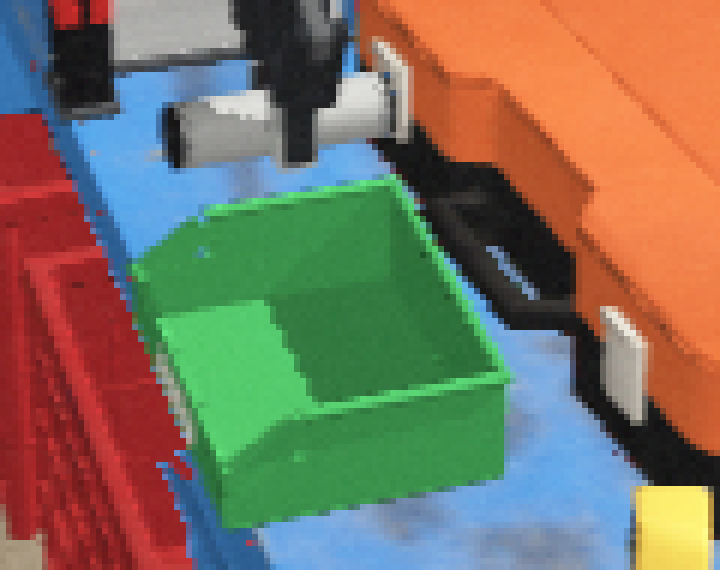

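View pics/j1.png

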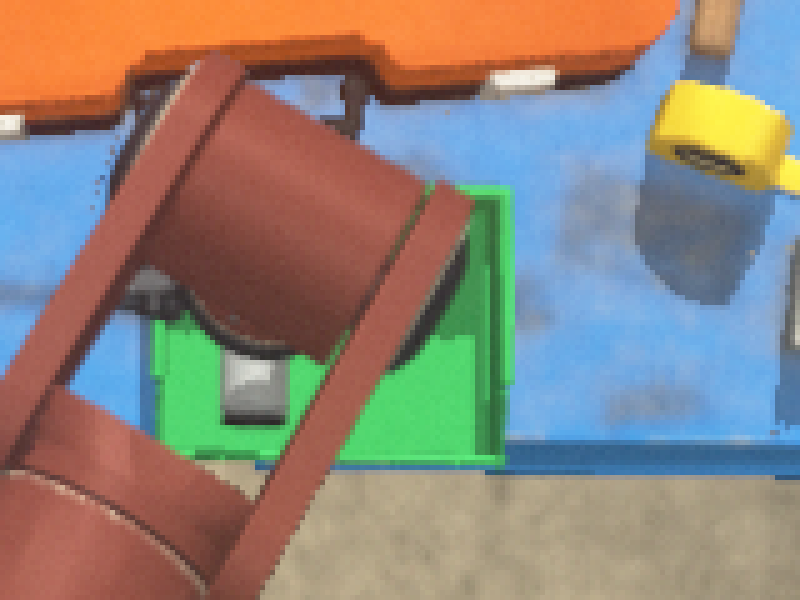

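```bash
python3 -m handwheel '[{"dx":-0.01,"dy":0.001,"dz":0.025,"ax":-0.002,"ay":0,"az":0},{"dx":-0.01,"dy":0.001,"dz":0.055,"ax":-0.002,"ay":0,"az":0},{"dx":-0.01,"dy":0.001,"dz":0.08,"ax":-0.002,"ay":0,"az":0},{"dx":-0.01,"dy":0.001,"dz":0.098,"ax":-0.002,"ay":0,"az":0},{"dx":-0.01,"dy":0.001,"dz":0.105,"ax":-0.002,"ay":0,"az":0}]';python3 -m handwheel '[{"dx":0,"dy":0,"dz":0.002,"ax":0,"ay":0,"az":0},{"dx":0,"dy":0,"dz":0.004,"ax":0,"ay":0,"az":0},{"dx":0,"dy":0,"dz":0.006,"ax":0,"ay":0,"az":0}]'; python3 -c "
from h import *
cen((.393,-.145,.019),0,0)
g=manip.grab_frame('side')
a,b=230,220
cv2.imwrite('pics/k2.png',cv2.resize(g['image'][b:b+95,a:a+120],None,fx=6,fy=6,interpolation=cv2.INTER_NEAREST))"
```

```text
time: 15.4
tool_pos: [0.3927, -0.1433, -0.0254]
tool_rot: [-0.001, 0.706, 0.708, 0.0]
contact_force: [0.3, 0.0, -2.5]
gripper_width: 0.357
time: 15.78
tool_pos: [0.3936, -0.1447, -0.0301]
tool_rot: [0.0, 0.707, 0.707, 0.0]
contact_force: [-0.6, 0.2, -2.3]
gripper_width: 0.353
t 15.78 target [ 0.393  -0.145  -0.0346] d [-0.0003 -0.0006  0.0045] a [ 0.001  -0.0001  0.0005] dist 0.004515989201302397 rotdeg 0.0666384828985529
```

View pics/k2.png

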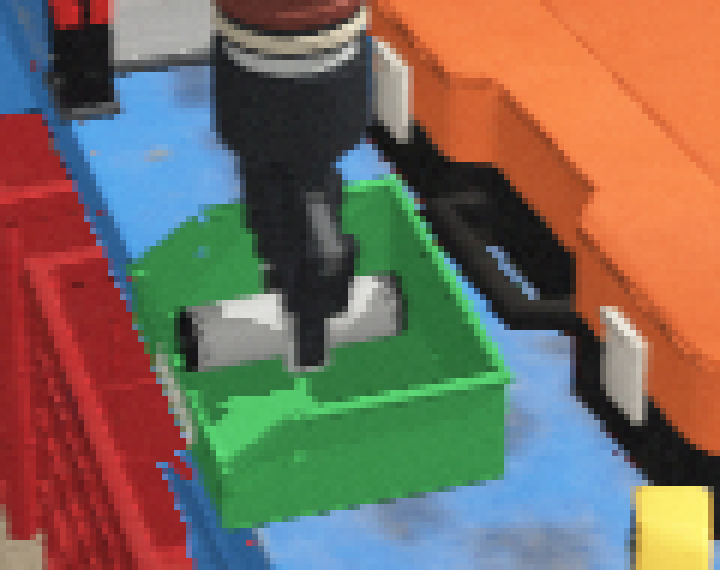

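The roller is inside the bin and well clear of the walls. I'll lower it until it touches.

```bash
python3 -m handwheel '[{"dx":0,"dy":0,"dz":0.0025,"ax":0,"ay":0,"az":0},{"dx":0,"dy":0,"dz":0.004,"ax":0,"ay":0,"az":0}]';python3 -m handwheel '[{"dx":0,"dy":0,"dz":0.001,"ax":0,"ay":0,"az":0},{"dx":0,"dy":0,"dz":0.0015,"ax":0,"ay":0,"az":0}]'
```

```text
time: 16.08
tool_pos: [0.3929, -0.1444, -0.0346]
tool_rot: [-0.001, 0.707, 0.707, 0.0]
contact_force: [-4.9, 2.0, 10.3]
gripper_width: 0.353
time: 16.32
tool_pos: [0.3928, -0.1444, -0.0347]
tool_rot: [-0.002, 0.707, 0.707, -0.0]
contact_force: [-8.3, 4.0, 17.2]
gripper_width: 0.359
```

```bash
python3 -m handwheel '[{"dx":0,"dy":0,"dz":-0.002,"ax":0,"ay":0,"az":0},{"dx":0,"dy":0,"dz":-0.002,"ax":0,"ay":0,"az":0}]'; python3 -m handwheel '[{"dx":0,"dy":0,"dz":0.0,"ax":0,"ay":0,"az":0},{"dx":0,"dy":0,"dz":0,"ax":0,"ay":0,"az":0},{"dx":0,"dy":0,"dz":0,"ax":0,"ay":0,"az":0}]' 110;  python3 -m handwheel '[{"dx":0,"dy":0,"dz":-0.01,"ax":0,"ay":0,"az":0},{"dx":0,"dy":0,"dz":-0.03,"ax":0,"ay":0,"az":0},{"dx":0,"dy":0,"dz":-0.06,"ax":0,"ay":0,"az":0},{"dx":0,"dy":0,"dz":-0.1,"ax":0,"ay":0,"az":0},{"dx":0,"dy":0,"dz":-0.15,"ax":0,"ay":0,"az":0}]'
python3 - <<'E'
from h import *
g=manip.grab_frame('side')
a,b=230,220
cv2.imwrite('pics/l2.png',cv2.resize(g['image'][b:b+95,a:a+120],None,fx=6,fy=6,interpolation=cv2.INTER_NEAREST))
go(grasp(ROL['L'],HZ),2.8,35,.14)
E
```

```text
time: 16.58
tool_pos: [0.3929, -0.1444, -0.0344]
tool_rot: [-0.0, 0.707, 0.707, 0.0]
contact_force: [-0.4, -0.9, -1.9]
gripper_width: 0.35
time: 16.95
tool_pos: [0.3961, -0.1493, -0.0314]
tool_rot: [0.005, 0.707, 0.707, -0.001]
contact_force: [-1.7, -14.0, 4.2]
gripper_width: 0.566
time: 17.58
tool_pos: [0.3921, -0.1438, 0.116]
tool_rot: [-0.002, 0.707, 0.707, 0.0]
contact_force: [0.2, -0.2, -0.7]
gripper_width: 0.569
t 17.62 target [0.5375 0.3152 0.1458] d [ 0.4613  0.1415 -0.022 ] a [-0.6014  0.0192 -0.0452] dist 0.4829998666212268 rotdeg 34.57293814974716
```

View pics/l2.png

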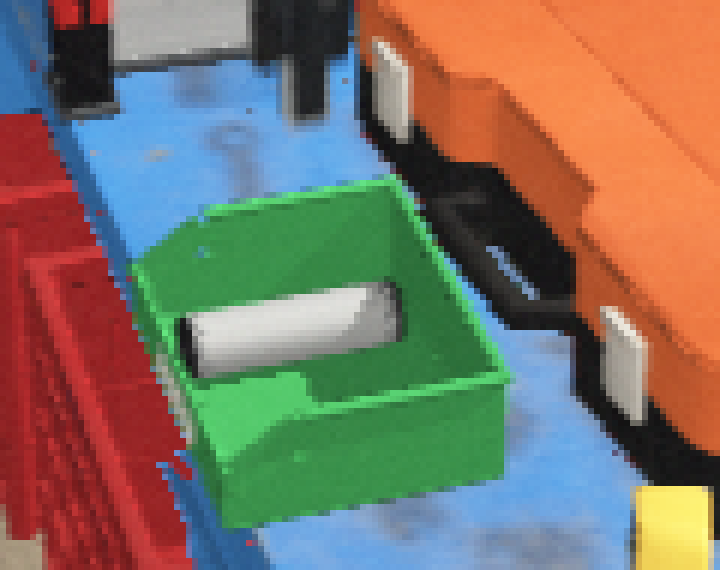

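```bash
python3 -m handwheel '[{"dx":0.05,"dy":0.01,"dz":-0.03,"ax":0,"ay":0,"az":0},{"dx":0.11,"dy":0.02,"dz":-0.05,"ax":0,"ay":0,"az":0},{"dx":0.17,"dy":0.035,"dz":-0.05,"ax":-0.1,"ay":0.003,"az":-0.005},{"dx":0.23,"dy":0.05,"dz":-0.05,"ax":-0.2,"ay":0.006,"az":-0.015},{"dx":0.285,"dy":0.07,"dz":-0.05,"ax":-0.3,"ay":0.01,"az":-0.022}]' 105;  python3 -c "
from h import *
go(grasp(ROL['L'],HZ),2.8,35,.14)"
```

```text
time: 18.25
tool_pos: [0.4632, 0.1428, 0.1667]
tool_rot: [0.103, 0.691, 0.707, 0.112]
contact_force: [0.7, 0.1, -0.3]
gripper_width: 0.586
t 18.25 target [0.5375 0.3152 0.1458] d [0.1703 0.0682 0.045 ] a [-0.3059  0.0028 -0.0259] dist 0.18886979629023687 rotdeg 17.59032996426344
```

```bash
python3 -m handwheel '[{"dx":0.05,"dy":0.015,"dz":0,"ax":-0.1,"ay":0,"az":-0.01},{"dx":0.1,"dy":0.03,"dz":0.01,"ax":-0.22,"ay":0.002,"az":-0.02},{"dx":0.145,"dy":0.055,"dz":0.03,"ax":-0.3059,"ay":0.0028,"az":-0.0259},{"dx":0.168,"dy":0.068,"dz":0.04,"ax":-0.3059,"ay":0.0028,"az":-0.0259},{"dx":0.168,"dy":0.068,"dz":0.04,"ax":-0.3059,"ay":0.0028,"az":-0.0259}]';  python3 -c "
from h import *
go(grasp(ROL['L'],HZ),2.8,35,.0)"
```

```text
time: 18.88
tool_pos: [0.5351, 0.3116, 0.1476]
tool_rot: [0.205, 0.658, 0.692, 0.215]
contact_force: [-0.8, 0.3, 0.6]
gripper_width: 0.589
t 18.88 target [0.6177 0.3191 0.0311] d [0.0036 0.0022 0.143 ] a [-0.0076  0.0011  0.0024] dist 0.1430159124250194 rotdeg 0.4625590658104608
```

```bash
python3 -m handwheel '[{"dx":0.003,"dy":0.002,"dz":0.03,"ax":-0.007,"ay":0.001,"az":0.002},{"dx":0.003,"dy":0.002,"dz":0.065,"ax":-0.0076,"ay":0.001,"az":0.002},{"dx":0.003,"dy":0.002,"dz":0.095,"ax":-0.0076,"ay":0.001,"az":0.002},{"dx":0.003,"dy":0.002,"dz":0.11,"ax":-0.0076,"ay":0.001,"az":0.002},{"dx":0.003,"dy":0.002,"dz":0.115,"ax":-0.0076,"ay":0.001,"az":0.002}]'
python3 - <<'E'
from h import *
go(grasp(ROL['L'],HZ),2.8,35,0)
f=manip.grab_frame("top");cv2.imwrite("pics/m1.png",cv2.resize(f["image"][190:265,130:230],None,fx=8,fy=8,interpolation=cv2.INTER_NEAREST))
E
```

```text
time: 19.5
tool_pos: [0.6026, 0.3157, 0.0553]
tool_rot: [0.208, 0.659, 0.689, 0.218]
contact_force: [-0.6, 0.4, -0.0]
gripper_width: 0.587
t 19.5 target [0.6177 0.3191 0.0311] d [ 0.0027 -0.0014  0.0286] a [ 0.0018  0.0013 -0.0028] dist 0.028738527939059552 rotdeg 0.20372211538554083
```

View pics/m1.png

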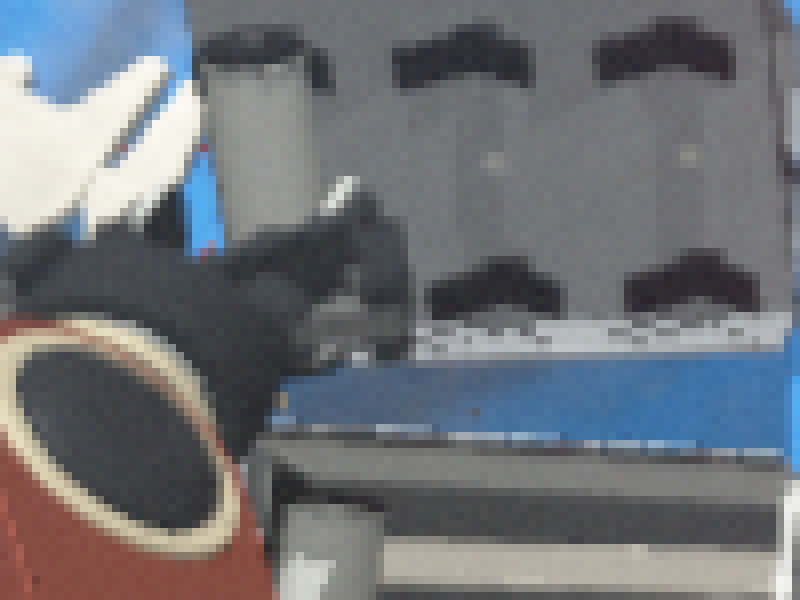

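```bash
python3 -m handwheel '[{"dx":0.0025,"dy":-0.001,"dz":0.008,"ax":0,"ay":0,"az":0},{"dx":0.0025,"dy":-0.001,"dz":0.016,"ax":0,"ay":0,"az":0},{"dx":0.0025,"dy":-0.001,"dz":0.023,"ax":0,"ay":0,"az":0},{"dx":0.0025,"dy":-0.001,"dz":0.028,"ax":0,"ay":0,"az":0},{"dx":0.0025,"dy":-0.001,"dz":0.028,"ax":0,"ay":0,"az":0}]' && python3 -m handwheel '[{"dx":0,"dy":0,"dz":0,"ax":0,"ay":0,"az":0},{"dx":0,"dy":0,"dz":0,"ax":0,"ay":0,"az":0},{"dx":0,"dy":0,"dz":0,"ax":0,"ay":0,"az":0},{"dx":0,"dy":0,"dz":0,"ax":0,"ay":0,"az":0}]' 255
```

```text
time: 20.18
tool_pos: [0.6176, 0.3195, 0.0315]
tool_rot: [0.208, 0.658, 0.69, 0.218]
contact_force: [-1.0, 0.3, -0.3]
gripper_width: 0.595
time: 20.68
tool_pos: [0.6175, 0.3175, 0.0324]
tool_rot: [0.209, 0.658, 0.69, 0.216]
contact_force: [-3.3, -9.0, 6.5]
gripper_width: 0.354
```

```bash
python3 -m handwheel '[{"dx":0,"dy":0,"dz":-0.01,"ax":0,"ay":0,"az":0},{"dx":0,"dy":0,"dz":-0.03,"ax":0,"ay":0,"az":0},{"dx":0,"dy":0,"dz":-0.06,"ax":0,"ay":0,"az":0},{"dx":0,"dy":0,"dz":-0.09,"ax":0,"ay":0,"az":0},{"dx":0,"dy":0,"dz":-0.12,"ax":0,"ay":0,"az":0}]'; python3 -m handwheel '[{"dx":0,"dy":0,"dz":-0.005,"ax":0,"ay":0,"az":0},{"dx":0,"dy":0,"dz":-0.005,"ax":0,"ay":0,"az":0},{"dx":0,"dy":0,"dz":-0.005,"ax":0,"ay":0,"az":0}]'
python3 - <<'E'
from h import *
for i in range(5):
  g=manip.grab_frame("side"); s=manip.state(); print(s["contact_force"],s["ft_torque"])
a,b=230,120
cv2.imwrite("pics/n2.png",cv2.resize(g["image"][b:b+95,a:a+120],None,fx=6,fy=6,interpolation=cv2.INTER_NEAREST))
cen(feed(0,-.015,.15),FY,0)
cen((.393,-.208,.15),0,0)
E
```

```text
time: 21.3
tool_pos: [0.5459, 0.3151, 0.1275]
tool_rot: [0.207, 0.659, 0.69, 0.216]
contact_force: [0.1, -0.9, -5.9]
gripper_width: 0.349
time: 21.68
tool_pos: [0.545, 0.3155, 0.1318]
tool_rot: [0.208, 0.659, 0.69, 0.217]
contact_force: [-0.1, 0.5, -7.5]
gripper_width: 0.351
[-0.2683 -0.559  -6.7467] [-0.0553  0.8726  0.0331]
[-0.0728 -0.3688 -6.6212] [-0.0435  0.8499 -0.0424]
[-0.1765  0.1507 -6.6359] [-0.0439  0.8203 -0.0469]
[ 0.1158 -0.1565 -7.0135] [-0.0379  0.8092  0.0104]
[-0.115  -0.1304 -7.0459] [-0.0317  0.8477  0.0347]
t 21.93 target [0.4407 0.2243 0.0964] d [-0.0867 -0.1107 -0.0324] a [ 0.6117 -0.0251  0.0789] dist 0.14429117388480334 rotdeg 35.3670786392053
t 21.93 target [ 0.393  -0.208   0.0964] d [-0.5163 -0.1661 -0.0714] a [ 0.6119 -0.0144  0.045 ] dist 0.5470527444739692 rotdeg 35.165769273700775
```

View pics/n2.png

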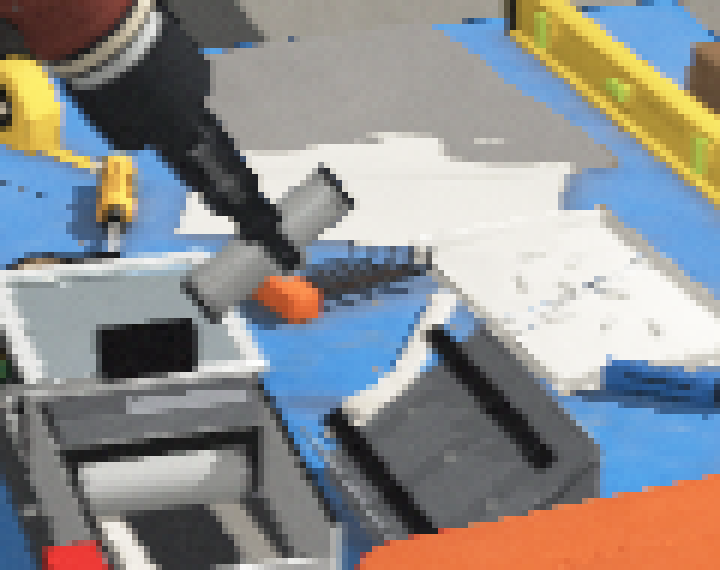

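About -6.8 N, so this roller is solid. It goes to the feeder at y = -15 mm.

```bash
python3 -m handwheel '[{"dx":-0.018,"dy":-0.022,"dz":-0.014,"ax":0.12,"ay":-0.005,"az":0.015},{"dx":-0.036,"dy":-0.045,"dz":-0.026,"ax":0.27,"ay":-0.01,"az":0.03},{"dx":-0.054,"dy":-0.07,"dz":-0.032,"ax":0.42,"ay":-0.018,"az":0.05},{"dx":-0.072,"dy":-0.092,"dz":-0.034,"ax":0.55,"ay":-0.022,"az":0.07},{"dx":-0.0867,"dy":-0.1107,"dz":-0.0324,"ax":0.6117,"ay":-0.0251,"az":0.0789}]';python3 -m handwheel '[{"dx":0,"dy":0,"dz":0,"ax":0,"ay":0,"az":0},{"dx":0,"dy":0,"dz":0,"ax":0,"ay":0,"az":0}]'
python3 - <<'E'
from h import *
g=manip.grab_frame("side");a,b=230,120
cv2.imwrite("pics/o2.png",cv2.resize(g["image"][b:b+95,a:a+120],None,fx=6,fy=6,interpolation=cv2.INTER_NEAREST))
cen(feed(0,-.015,.0489),FY,0)
print([((u-230+.5)*6,(v-120+.5)*6) for u,v in [pr(g,feed(x,-.015,.15)) for x in (-.055,0,.055)]])
E
```

```text
time: 22.55
tool_pos: [0.4424, 0.2238, 0.0976]
tool_rot: [0.001, 0.72, 0.694, 0.001]
contact_force: [0.2, 0.1, -7.5]
gripper_width: 0.355
time: 22.8
tool_pos: [0.441, 0.2249, 0.097]
tool_rot: [0.001, 0.719, 0.695, 0.001]
contact_force: [0.1, 0.8, -5.9]
gripper_width: 0.353
t 22.85 target [ 0.4407  0.2243 -0.0047] d [-0.0009 -0.0007  0.1021] a [ 0.003  -0.0012  0.0012] dist 0.10210372981064504 rotdeg 0.19708790031010504
[(np.float64(92.37460589214493), np.float64(365.1722865058609)), (np.float64(189.15878432297632), np.float64(354.07195367928523)), (np.float64(284.5133061027615), np.float64(343.13559046955834))]
```

View pics/o2.png

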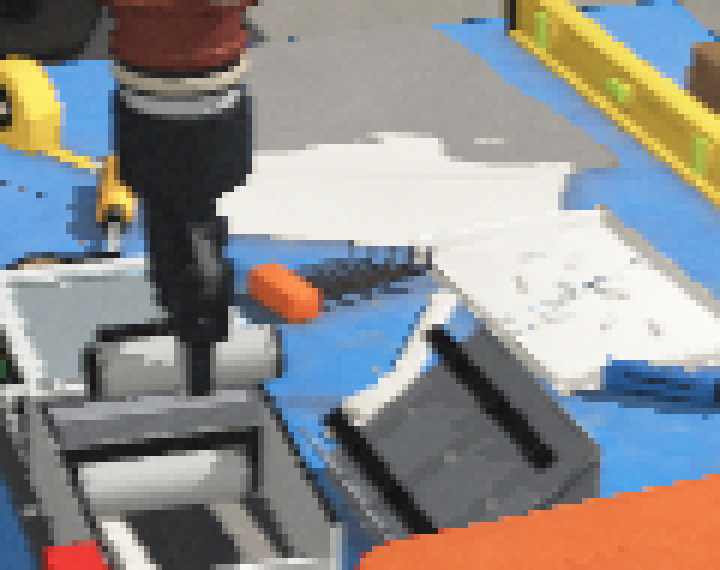

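The roller is held over the track, with its ends at (90,370) and (282,350), close to the prediction. I'll lower it.

```bash
python3 -m handwheel '[{"dx":0,"dy":-0.001,"dz":0.025,"ax":0.003,"ay":-0.001,"az":0.001},{"dx":0,"dy":-0.001,"dz":0.055,"ax":0.003,"ay":-0.001,"az":0.001},{"dx":0,"dy":-0.001,"dz":0.08,"ax":0.003,"ay":-0.001,"az":0.001},{"dx":0,"dy":-0.001,"dz":0.094,"ax":0.003,"ay":-0.001,"az":0.001},{"dx":0,"dy":-0.001,"dz":0.097,"ax":0.003,"ay":-0.001,"az":0.001}]';python3 -m handwheel '[{"dx":0,"dy":0,"dz":0.002,"ax":0,"ay":0,"az":0},{"dx":0,"dy":0,"dz":0.004,"ax":0,"ay":0,"az":0}]'; python3 -m handwheel '[{"dx":0,"dy":0,"dz":0.0,"ax":0,"ay":0,"az":0},{"dx":0,"dy":0,"dz":0.001,"ax":0,"ay":0,"az":0}]'
```

```text
time: 23.48
tool_pos: [0.4396, 0.2249, -0.0003]
tool_rot: [-0.001, 0.719, 0.695, -0.001]
contact_force: [-0.5, 0.3, -6.1]
gripper_width: 0.353
time: 23.72
tool_pos: [0.4411, 0.225, -0.0028]
tool_rot: [0.0, 0.72, 0.694, 0.0]
contact_force: [-0.1, 0.6, -6.2]
gripper_width: 0.352
time: 23.98
tool_pos: [0.4403, 0.2248, -0.0045]
tool_rot: [-0.0, 0.72, 0.694, -0.0]
contact_force: [0.4, 0.6, -6.0]
gripper_width: 0.353
```

```bash
python3 -m handwheel '[{"dx":0,"dy":0,"dz":0.001,"ax":0,"ay":0,"az":0},{"dx":0,"dy":0,"dz":0.001,"ax":0,"ay":0,"az":0}]'; python3 -m handwheel '[{"dx":0,"dy":0,"dz":0.001,"ax":0,"ay":0,"az":0},{"dx":0,"dy":0,"dz":0.001,"ax":0,"ay":0,"az":0}]'
```

```text
time: 24.22
tool_pos: [0.4406, 0.2249, -0.0047]
tool_rot: [-0.0, 0.72, 0.694, -0.0]
contact_force: [-4.3, -1.4, 5.6]
gripper_width: 0.353
time: 24.48
tool_pos: [0.4408, 0.2252, -0.0048]
tool_rot: [-0.0, 0.72, 0.694, -0.0]
contact_force: [-7.1, -2.8, 10.2]
gripper_width: 0.356
```

Contact. I'll release, lift and check.

```bash
python3 -m handwheel '[{"dx":0,"dy":0,"dz":-0.0015,"ax":0,"ay":0,"az":0}]'; python3 -m handwheel '[{"dx":0,"dy":0,"dz":0.0,"ax":0,"ay":0,"az":0},{"dx":0,"dy":0,"dz":0,"ax":0,"ay":0,"az":0},{"dx":0,"dy":0,"dz":0,"ax":0,"ay":0,"az":0}]' 105; python3 -m handwheel '[{"dx":0,"dy":0,"dz":-0.01,"ax":0,"ay":0,"az":0},{"dx":0,"dy":0,"dz":-0.03,"ax":0,"ay":0,"az":0},{"dx":0,"dy":0,"dz":-0.06,"ax":0,"ay":0,"az":0},{"dx":0,"dy":0,"dz":-0.1,"ax":0,"ay":0,"az":0},{"dx":0,"dy":0,"dz":-0.15,"ax":0,"ay":0,"az":0}]'; python3 -m handwheel '[{"dx":0,"dy":-0.06,"dz":-0.02,"ax":0,"ay":0,"az":0},{"dx":0,"dy":-0.1,"dz":-0.02,"ax":0,"ay":0,"az":0}]' 255;  python3 - <<'E'
from h import *
g=manip.grab_frame("side");a,b=210,130
cv2.imwrite("pics/p2.png",cv2.resize(g["image"][b:b+95,a:a+120],None,fx=6,fy=6,interpolation=cv2.INTER_NEAREST))
f=manip.grab_frame("top")
cv2.imwrite("pics/p1.png",cv2.resize(f["image"][190:325,70:250],None,fx=4,fy=4,interpolation=cv2.INTER_NEAREST))
pickle.dump((f,g),open("p.pkl","wb")); print(manip.state()["tool_pos"])
E
```

```text
time: 24.6
tool_pos: [0.4408, 0.2251, -0.0046]
tool_rot: [-0.0, 0.72, 0.694, 0.0]
contact_force: [-1.1, 0.9, -4.0]
gripper_width: 0.352
time: 24.98
tool_pos: [0.4407, 0.2251, -0.0051]
tool_rot: [-0.0, 0.72, 0.694, 0.0]
contact_force: [1.6, 2.3, 1.1]
gripper_width: 0.588
time: 25.6
tool_pos: [0.4393, 0.2241, 0.1454]
tool_rot: [-0.001, 0.72, 0.694, -0.002]
contact_force: [1.2, 0.6, -0.2]
gripper_width: 0.585
time: 25.85
tool_pos: [0.3402, 0.2285, 0.1679]
tool_rot: [0.0, 0.72, 0.694, 0.001]
contact_force: [-0.2, -0.1, 0.1]
gripper_width: 0.173
[0.3381 0.2284 0.1656]
```

View pics/p1.png

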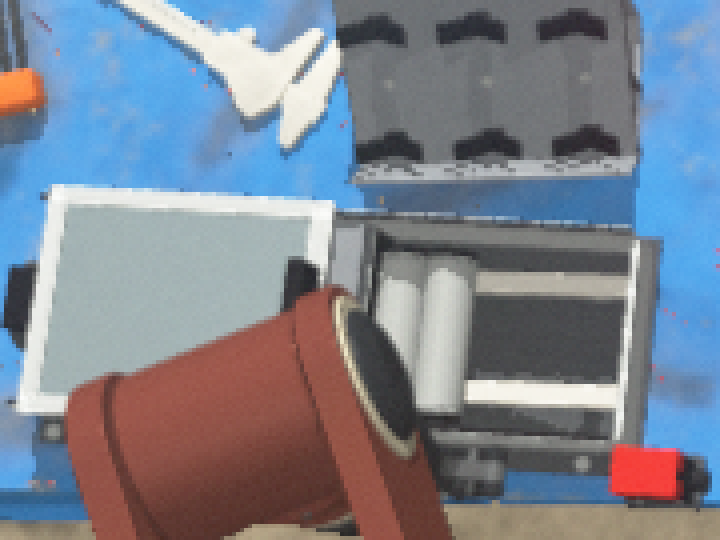

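View pics/p2.png

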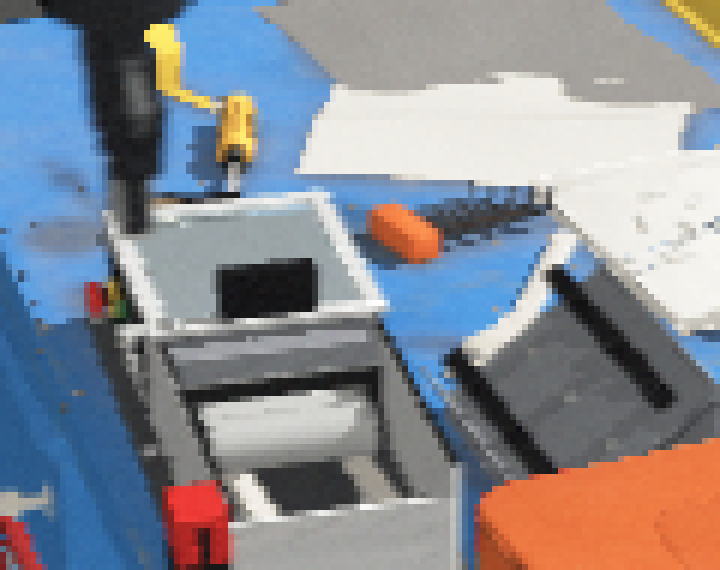

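```bash
python3 -c "
from h import *
go(feed(0,.152,.16),FY,0)"
```

```text
t 25.95 target [0.4465 0.3912 0.16  ] d [0.1664 0.1029 0.0056] a [-0.0004 -0.0003  0.0015] dist 0.19573300433696886 rotdeg 0.09004982897793957
```

```bash
python3 -m handwheel '[{"dx":0.045,"dy":0.028,"dz":0,"ax":0,"ay":0,"az":0},{"dx":0.095,"dy":0.058,"dz":0,"ax":0,"ay":0,"az":0},{"dx":0.14,"dy":0.086,"dz":0,"ax":0,"ay":0,"az":0},{"dx":0.166,"dy":0.103,"dz":0,"ax":0,"ay":0,"az":0},{"dx":0.166,"dy":0.103,"dz":0.005,"ax":0,"ay":0,"az":0}]' 255; python3 -c "
from h import *
go(feed(0,.152,.064),FY,0)"
```

```text
time: 26.58
tool_pos: [0.4506, 0.3916, 0.1594]
tool_rot: [-0.0, 0.719, 0.695, -0.001]
contact_force: [0.0, 0.4, -0.5]
gripper_width: 0.002
t 26.57 target [0.4465 0.3912 0.064 ] d [-0.0004 -0.004   0.0954] a [-0.0015  0.0006  0.0001] dist 0.09552232208783014 rotdeg 0.09267269579644154
```

```bash
python3 -m handwheel '[{"dx":0,"dy":-0.004,"dz":0.02,"ax":0,"ay":0,"az":0},{"dx":0,"dy":-0.004,"dz":0.05,"ax":0,"ay":0,"az":0},{"dx":0,"dy":-0.004,"dz":0.075,"ax":0,"ay":0,"az":0},{"dx":0,"dy":-0.004,"dz":0.086,"ax":0,"ay":0,"az":0},{"dx":0,"dy":-0.004,"dz":0.086,"ax":0,"ay":0,"az":0}]'
python3 - <<'E'
from h import *
g=manip.grab_frame("side");a,b=210,130
cv2.imwrite("pics/q2.png",cv2.resize(g["image"][b:b+75,a:a+100],None,fx=8,fy=8,interpolation=cv2.INTER_NEAREST))
f=manip.grab_frame("top")
cv2.imwrite("pics/q1.png",cv2.resize(f["image"][190:325,70:250],None,fx=4,fy=4,interpolation=cv2.INTER_NEAREST))
s=manip.state(); print(s["tool_pos"],s["contact_force"])
for z in (.033,0): 
  u,v=pr(g,s["tool_pos"]+[0,0,z]); print((u-a+.5)*8,(v-b+.5)*8)
go(feed(0,.152,.064),FY,0)
E
```

```text
time: 27.2
tool_pos: [0.4439, 0.3896, 0.0723]
tool_rot: [-0.001, 0.72, 0.694, -0.002]
contact_force: [0.5, -0.4, 0.2]
gripper_width: 0.003
[0.4454 0.3907 0.0745] [ 0.1614 -0.2304  0.2453]
331.69894110951645 324.0326089762268
334.35568115847514 389.7926661919719
t 27.3 target [0.4465 0.3912 0.064 ] d [0.0005 0.0011 0.0105] a [-0.0006 -0.0005 -0.0009] dist 0.010565074084729289 rotdeg 0.0685466391504416
```

View pics/q2.png

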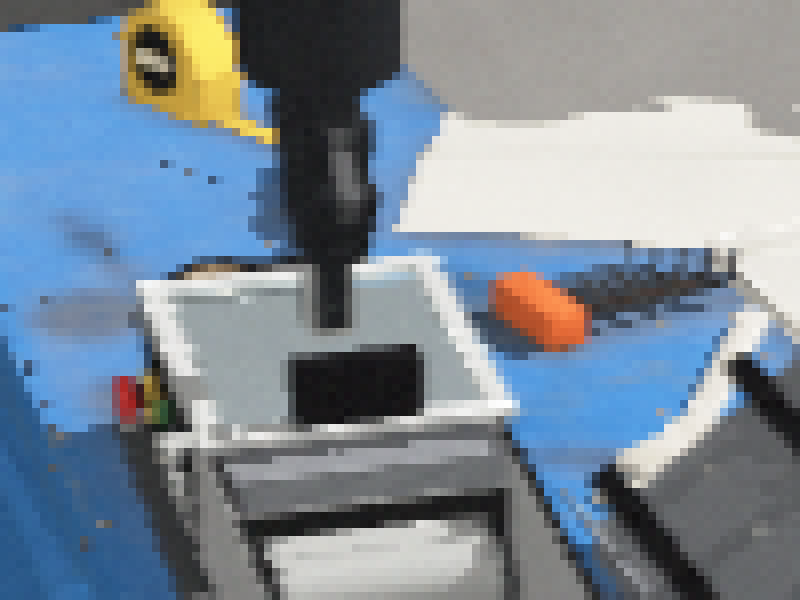

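View pics/q1.png

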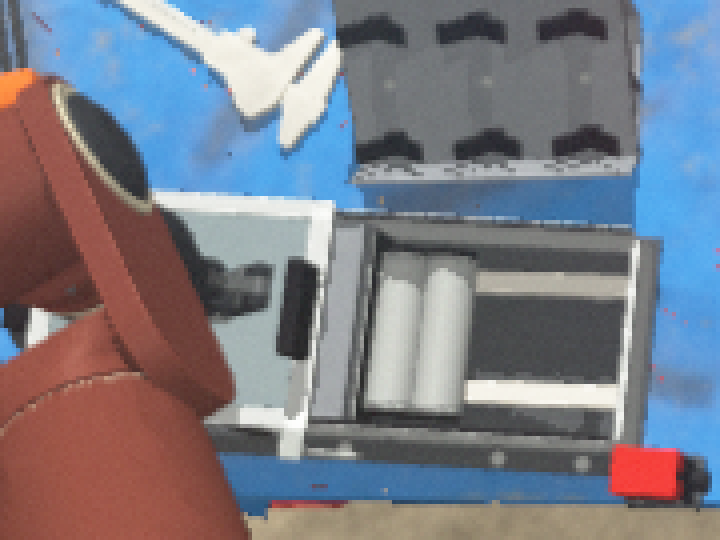

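```bash
python3 -m handwheel '[{"dx":0,"dy":0.001,"dz":0.005,"ax":0,"ay":0,"az":0},{"dx":0,"dy":0.001,"dz":0.009,"ax":0,"ay":0,"az":0},{"dx":-0.008,"dy":0.001,"dz":0.009,"ax":0,"ay":0,"az":0},{"dx":-0.016,"dy":0.001,"dz":0.009,"ax":0,"ay":0,"az":0},{"dx":-0.024,"dy":0.001,"dz":0.009,"ax":0,"ay":0,"az":0}]';python3 -m handwheel '[{"dx":-0.008,"dy":0,"dz":0,"ax":0,"ay":0,"az":0},{"dx":-0.016,"dy":0,"dz":0,"ax":0,"ay":0,"az":0},{"dx":-0.024,"dy":0,"dz":0,"ax":0,"ay":0,"az":0},{"dx":-0.034,"dy":0,"dz":0,"ax":0,"ay":0,"az":0},{"dx":-0.044,"dy":0,"dz":0,"ax":0,"ay":0,"az":0}]'
python3 - <<'E'
from h import *
f=manip.grab_frame("top")
cv2.imwrite("pics/r1.png",cv2.resize(f["image"][190:325,70:250],None,fx=4,fy=4,interpolation=cv2.INTER_NEAREST))
s=manip.state(); print(s["tool_pos"],s["contact_force"])
go(feed(0,0,.066),FY,0)
E
```

```text
time: 27.92
tool_pos: [0.4452, 0.3659, 0.0647]
tool_rot: [-0.001, 0.72, 0.694, -0.001]
contact_force: [0.8, -0.2, 0.4]
gripper_width: -0.002
time: 28.55
tool_pos: [0.4433, 0.3221, 0.0646]
tool_rot: [-0.001, 0.72, 0.694, -0.001]
contact_force: [-1.6, 2.3, 1.0]
gripper_width: 0.003
[0.4434 0.3207 0.0644] [-0.4149 -0.5256 -0.5942]
t 28.6 target [0.4412 0.2393 0.066 ] d [-0.0815  0.0007 -0.0014] a [-0.002  0.002 -0.001] dist 0.08146959592609093 rotdeg 0.1748173020818253
```

View pics/r1.png

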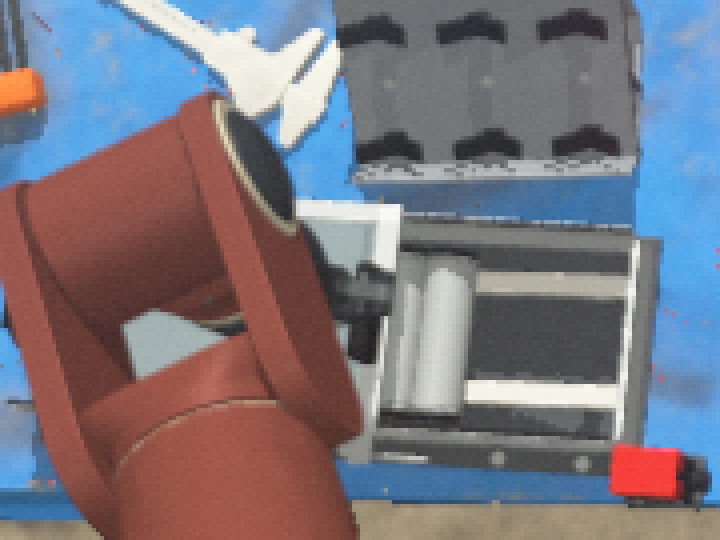

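```bash
python3 -m handwheel '[{"dx":-0.012,"dy":0,"dz":0,"ax":0,"ay":0,"az":0},{"dx":-0.024,"dy":0,"dz":0,"ax":0,"ay":0,"az":0},{"dx":-0.036,"dy":0,"dz":0,"ax":0,"ay":0,"az":0},{"dx":-0.048,"dy":0,"dz":0,"ax":0,"ay":0,"az":0},{"dx":-0.06,"dy":0,"dz":0,"ax":0,"ay":0,"az":0}]';python3 -m handwheel '[{"dx":-0.01,"dy":0,"dz":0,"ax":0,"ay":0,"az":0},{"dx":-0.02,"dy":0,"dz":0,"ax":0,"ay":0,"az":0},{"dx":-0.03,"dy":0,"dz":0,"ax":0,"ay":0,"az":0},{"dx":-0.04,"dy":0,"dz":0,"ax":0,"ay":0,"az":0},{"dx":-0.047,"dy":0,"dz":0,"ax":0,"ay":0,"az":0}]'
python3 - <<'E'
from h import *
f=manip.grab_frame("top")
cv2.imwrite("pics/s1.png",cv2.resize(f["image"][215:325,110:250],None,fx=5,fy=5,interpolation=cv2.INTER_NEAREST))
g=manip.grab_frame("side");a,b=210,130
cv2.imwrite("pics/s2.png",cv2.resize(g["image"][b:b+95,a:a+110],None,fx=6,fy=6,interpolation=cv2.INTER_NEAREST))
s=manip.state(); print(s["tool_pos"],s["contact_force"])
go(feed(0,-.06,.066),FY,0)
E
```

```text
time: 29.22
tool_pos: [0.4412, 0.2618, 0.0645]
tool_rot: [-0.001, 0.72, 0.694, -0.001]
contact_force: [-1.7, 2.3, 0.3]
gripper_width: 0.002
time: 29.85
tool_pos: [0.4397, 0.215, 0.0645]
tool_rot: [-0.001, 0.72, 0.694, -0.001]
contact_force: [-2.0, 1.8, -0.5]
gripper_width: -0.002
[0.4401 0.2146 0.0646] [ 0.0218 -0.1339  0.0705]
t 29.95 target [0.4391 0.1793 0.066 ] d [-0.0352  0.0003 -0.0013] a [-0.0009  0.0016 -0.0012] dist 0.03525555487121798 rotdeg 0.12596623298266385
```

View pics/s1.png

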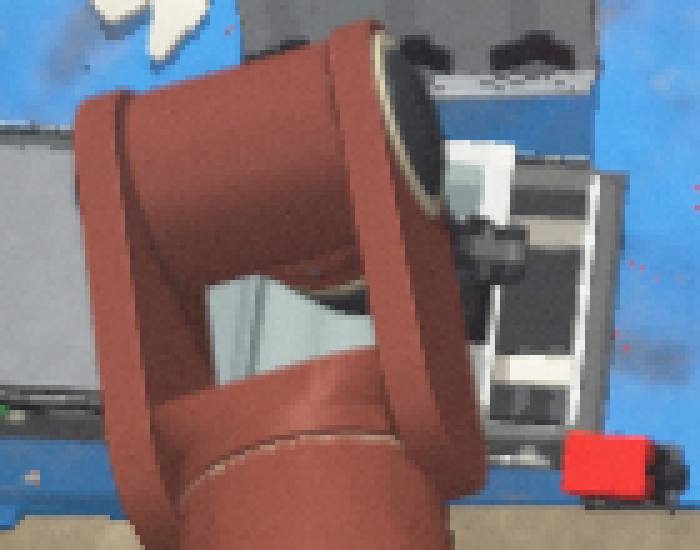

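View pics/s2.png

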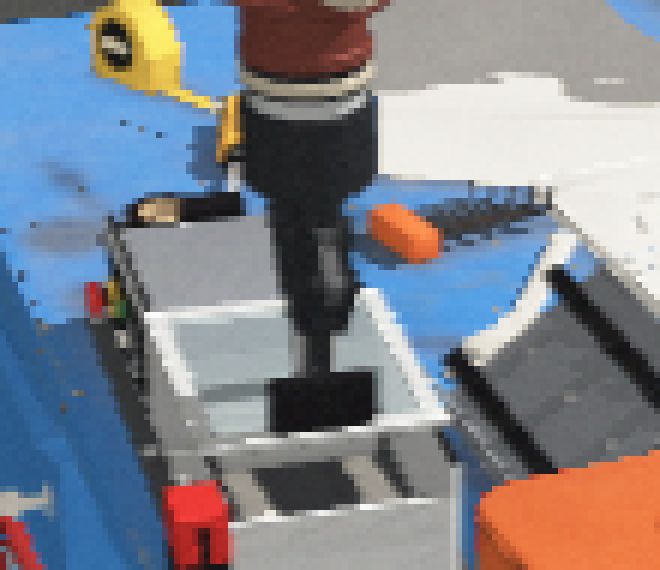

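```bash
python3 -m handwheel '[{"dx":-0.006,"dy":0,"dz":0,"ax":0,"ay":0,"az":0},{"dx":-0.011,"dy":0,"dz":0,"ax":0,"ay":0,"az":0},{"dx":-0.016,"dy":0,"dz":0,"ax":0,"ay":0,"az":0},{"dx":-0.021,"dy":0,"dz":0,"ax":0,"ay":0,"az":0},{"dx":-0.025,"dy":0,"dz":0,"ax":0,"ay":0,"az":0}]';python3 -m handwheel '[{"dx":-0.002,"dy":0,"dz":0,"ax":0,"ay":0,"az":0},{"dx":-0.004,"dy":0,"dz":0,"ax":0,"ay":0,"az":0}]';python3 -m handwheel '[{"dx":-0.002,"dy":0,"dz":0,"ax":0,"ay":0,"az":0},{"dx":-0.004,"dy":0,"dz":0,"ax":0,"ay":0,"az":0}]'
```

```text
time: 30.58
tool_pos: [0.4391, 0.1904, 0.0648]
tool_rot: [-0.0, 0.72, 0.694, -0.001]
contact_force: [0.9, 2.6, -0.6]
gripper_width: -0.003
time: 30.82
tool_pos: [0.4389, 0.1866, 0.0647]
tool_rot: [-0.0, 0.72, 0.694, -0.001]
contact_force: [1.8, 1.5, 0.6]
gripper_width: -0.003
time: 31.08
tool_pos: [0.4388, 0.1845, 0.0648]
tool_rot: [-0.002, 0.72, 0.694, 0.001]
contact_force: [1.7, 12.1, -1.3]
gripper_width: -0.002
```

```bash
python3 -m handwheel '[{"dx":-0.001,"dy":0,"dz":0,"ax":0,"ay":0,"az":0},{"dx":-0.002,"dy":0,"dz":0,"ax":0,"ay":0,"az":0},{"dx":-0.002,"dy":0,"dz":0,"ax":0,"ay":0,"az":0}]'
python3 - <<'E'
from h import *
f=manip.grab_frame("top")
cv2.imwrite("pics/t1.png",cv2.resize(f["image"][215:325,110:250],None,fx=5,fy=5,interpolation=cv2.INTER_NEAREST))
g=manip.grab_frame("side");a,b=220,170
cv2.imwrite("pics/t2.png",cv2.resize(g["image"][b:b+75,a:a+90],None,fx=8,fy=8,interpolation=cv2.INTER_NEAREST))
s=manip.state(); print(s["tool_pos"],s["contact_force"])
E
```

```text
time: 31.45
tool_pos: [0.4389, 0.1847, 0.0649]
tool_rot: [-0.003, 0.72, 0.694, 0.003]
contact_force: [3.8, 15.7, -2.7]
gripper_width: 0.0
[0.4388 0.1846 0.0649] [ 2.6726 15.6202 -3.5133]
```

View pics/t1.png

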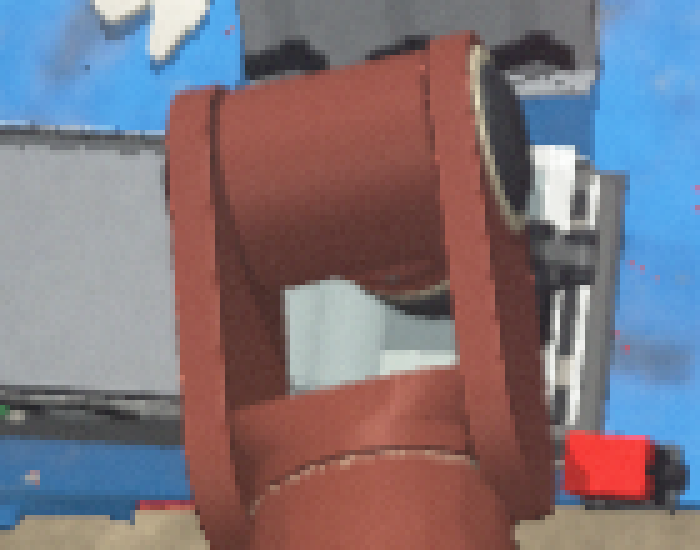

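View pics/t2.png

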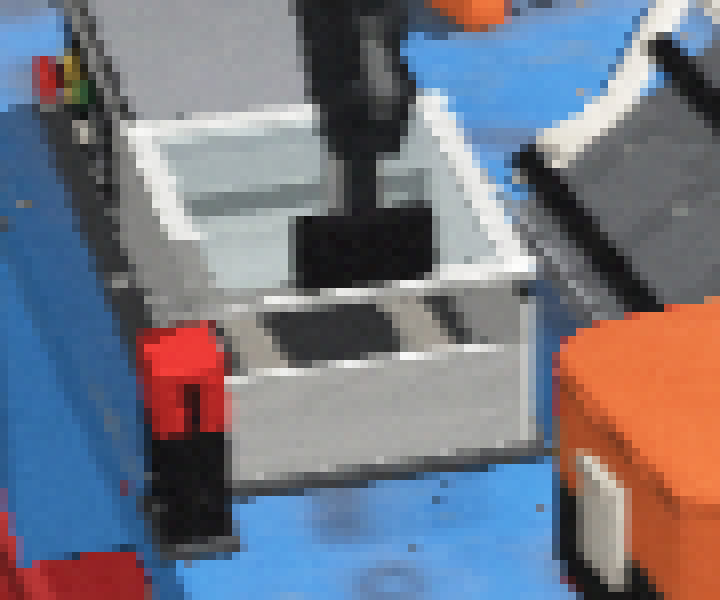

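```bash
python3 -m handwheel '[{"dx":-0.001,"dy":0,"dz":0,"ax":0,"ay":0,"az":0},{"dx":-0.002,"dy":0,"dz":0,"ax":0,"ay":0,"az":0},{"dx":-0.003,"dy":0,"dz":0,"ax":0,"ay":0,"az":0},{"dx":-0.003,"dy":0,"dz":0,"ax":0,"ay":0,"az":0}]'
```

```text
time: 32.05
tool_pos: [0.4389, 0.1847, 0.0651]
tool_rot: [-0.005, 0.72, 0.694, 0.006]
contact_force: [3.1, 26.0, -4.8]
gripper_width: -0.0
```

It doesn't move at 26 N, so this is a hard stop. I'll back off, retreat and check by picture.

```bash
python3 -m handwheel '[{"dx":0.008,"dy":0,"dz":0,"ax":0,"ay":0,"az":0},{"dx":0.02,"dy":0,"dz":0,"ax":0,"ay":0,"az":0},{"dx":0.03,"dy":0,"dz":-0.01,"ax":0,"ay":0,"az":0},{"dx":0.03,"dy":0,"dz":-0.05,"ax":0,"ay":0,"az":0},{"dx":0.03,"dy":0,"dz":-0.1,"ax":0,"ay":0,"az":0}]';python3 -m handwheel '[{"dx":0.05,"dy":0,"dz":-0.03,"ax":0,"ay":0,"az":0},{"dx":0.1,"dy":-0.01,"dz":-0.03,"ax":0,"ay":0,"az":0},{"dx":0.15,"dy":-0.02,"dz":-0.03,"ax":0,"ay":0,"az":0},{"dx":0.2,"dy":-0.03,"dz":-0.03,"ax":0,"ay":0,"az":0},{"dx":0.25,"dy":-0.05,"dz":-0.03,"ax":0,"ay":0,"az":0}]'
python3 - <<'E'
from h import *
f=manip.grab_frame("top")
cv2.imwrite("pics/u1.png",cv2.resize(f["image"][225:325,110:250],None,fx=5,fy=5,interpolation=cv2.INTER_NEAREST))
cv2.imwrite("pics/u1f.png",f["image"])
g=manip.grab_frame("side");a,b=220,170
cv2.imwrite("pics/u2.png",cv2.resize(g["image"][b:b+75,a:a+90],None,fx=8,fy=8,interpolation=cv2.INTER_NEAREST))
cv2.imwrite("pics/u2f.png",g["image"])
pickle.dump((f,g),open("u.pkl","wb"))
s=manip.state(); print(s["tool_pos"],s["contact_force"])
E
```

```text
time: 32.67
tool_pos: [0.4386, 0.2076, 0.165]
tool_rot: [-0.001, 0.72, 0.694, -0.002]
contact_force: [0.3, 0.8, 0.5]
gripper_width: -0.002
time: 33.3
tool_pos: [0.3985, 0.461, 0.1953]
tool_rot: [-0.0, 0.72, 0.694, -0.001]
contact_force: [0.5, -0.2, -0.2]
gripper_width: -0.004
[0.3966 0.4632 0.195 ] [ 0.3676 -0.8859  0.5543]
```

View pics/u1.png

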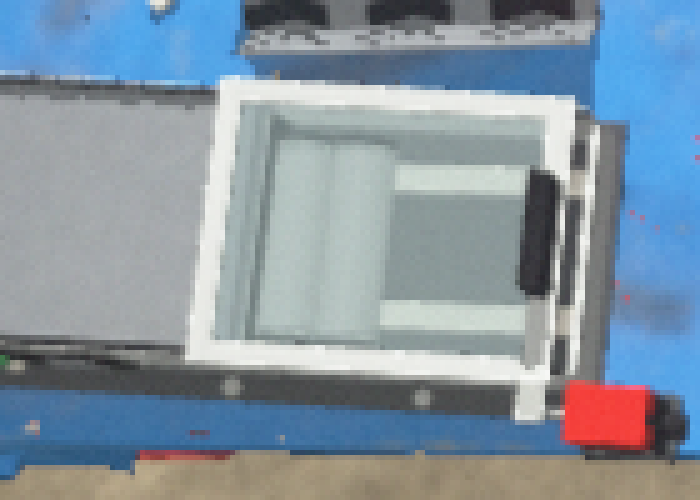

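View pics/u2.png

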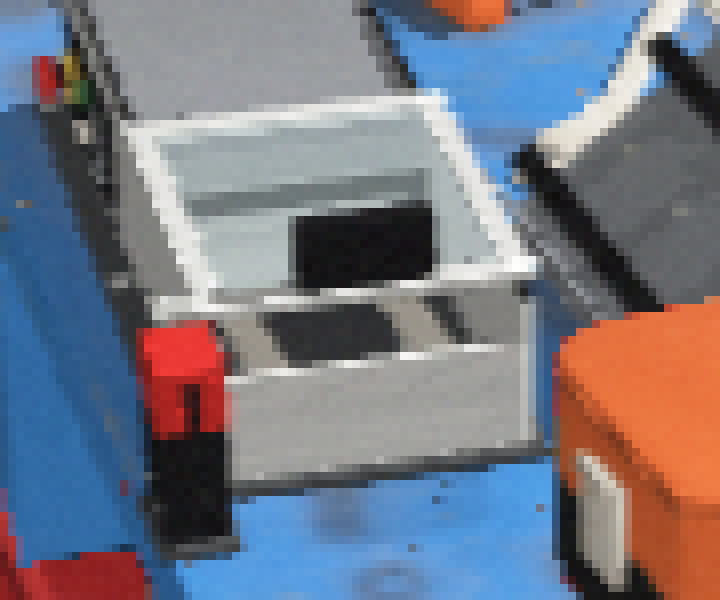

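View pics/u1f.png

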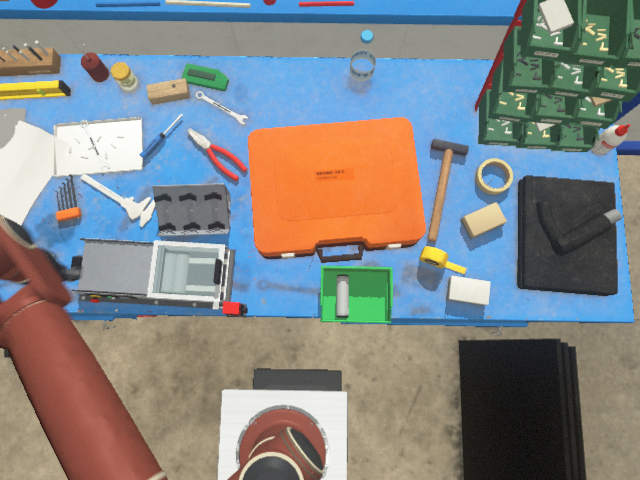

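The tongue originally stuck out about 33 mm and about 10 mm now shows outside the switch, so roughly 22 mm is inside against 21 nominal. It's fully home. The two solid rollers lie across the rails, the hollow one is in the bin, and the bystanders haven't moved.

```bash
python3 -c "
from plant import manip
print(manip.job_done()); s=manip.state(); print(s['time'],s['contact_force'])"
```

```text
the job is handed in; nothing more can be done
None
the job is handed in; nothing more can be done
```

All three rollers are sorted and the guard is shut. I handed the job in at about 33 s of the 72 s allowed; it reports no verdict.

- **Weighing:** the right and left rollers pulled about 7 N (0.7 kg), so they are solid. The middle one pulled about 2.3 N (0.2 kg), so it is hollow.
- **Placing:** the two solid rollers lie side by side across the rails at the low stop. The hollow one lies in the green bin.
- **Guard:** I pushed it by its handle about 178 mm, until it stopped and did not move at 26 N. In the last picture, about 22 mm of the tongue is inside the switch (21 mm nominal).
- **Final pictures:** the bystanders look unmoved and the arm is clear of everything.

**Disagreements:**
- The cameras showed the finger ends about 33 mm short of the reported TCP. I allowed for that in every grasp and placing, and the contact heights agreed to within about 2 mm.
- Setting the hollow roller down briefly pressed it on the bin floor with about 17 N.
- Opening the fingers in the bin gave a brief side force of 14 N, probably a finger touching the wall. Both were below the limits.

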